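# Count out three dowels with the tipping counting tray

### The arm

A 6-joint arm with a two-finger parallel gripper is mounted at the origin on the work surface. World frame = base frame: x ahead of the robot, y to its left, z up, the work surface at z = 0. Lengths are in m, angles in rad, forces in N, time in s.
With the tool pointing down it reaches from about 0.35 to 1 m from the base axis. Payload 7.1 kg.
Tool frame: the origin (TCP) lies midway between the tips of the shut fingers; the grasp point (between the pads) lies grip_depth behind it (grip_depth is the distance from the TCP to the grasp point, in m); z points along the fingers, y is the direction in which the jaws open and shut (so a half turn about z gives the same grasp; the last joint's range is limited). The gripper opens to 85 mm and grips with 20 to 120 N. Pads are 22 mm wide; open, the fingers measure 114 mm over their backs; the gripper's body (76 mm by 85 mm) begins 54 mm behind the grasp point. The pads swing forward as they close: fully open they stand 13 mm farther back than shut.
Start: joints at [1.32, 0.423, 1.63, -0, 1.089, -0.019], TCP at [0.144, 0.608, 0.231] pointing down, gripper open.
Joint ranges: [-3, 3], [-0.9, 2.11], [0.09, 2.58], [-1.31, 4.45], [0.11, 2.69], [-2.54, 2.54]. Speed limits (rad/s): [2.39, 2.39, 3.01, 3.14, 3.14, 3.14].

### API

Orientations are given as a rotation vector (axis times angle).
In Python, from bench import * gives the robot as it stands.
- The arm moves only by the tool jog_arm, never from a script. Its argument "targets" is a list that holds one entry, the list of rows, each a list of 6 numbers: the shift along the tool's x, y, z in m, then the turn, a rotation vector about the tool's x, y, z in degrees. A call has exactly 10 rows; each row shifts and turns the pose as measured when the row begins, along the tool's axes as they then stand; what a row does not reach is not made up. A row lasts 1/12 s, in which the tool goes at most 41.7 mm and 7.16 degrees, less where a joint would pass 70% of its speed; a pose out of reach is approached as far as the arm can. A call with a gripper value outside its range is refused whole. "jaw" is the closure, from -1 (fully open) to 1 (shut), so that 0 is half open, set as the call begins (left out, the last holds). The fingers move at their own pace and stop on an object; "squeeze" is the grip in N (left out, the last holds). Time passes only in rows, so rows that do not move let the fingers close, or fill a call up. It gives the time, the measured TCP pose, the force and the opening at its end, in the units of the state.
- get_state(): the state, without advancing time (a new reading comes with each control period).
- get_image(name): name is "scene" or "top"; returns a dict with "pixels" (480x640x3 uint8, blue, green, red), "depth" (480x640 float32, m along the optical axis (not along the pixel's ray), 0 where there is no reading), "K" (3x3 intrinsics, pixels), "k1" (the pictures are not rectified: a ray, as slopes to the right and down, at radius r is drawn at 1 + k1 r^2 times it, then the intrinsics apply), "R" (3x3) and "t" (3): a world point X has camera coordinates R X + t. Camera axes: x right, y down, z forward; pixel columns grow to the right and rows downward; lengths in m; the calibration is good to about 2 mm. A picture is of the moment at which its call begins.
- job_done(): hands the job in, once; it reports no verdict.
The state is a dict: "clock": time; "qpos": joint angles; "dq": joint speeds; "effort": joint torques, N m; "position": TCP position; "tcp_rot": TCP orientation; "contact_force": force on the tool from outside, world axes, zero at the start; "torque": the same for the moment, N m; "grip_width": finger opening in m.
Only numpy, scipy, OpenCV 4.12 (cv2) and the standard library are available. Lean on these libraries where they do the work, as an engineer would, in place of code of your own. Each camera call takes 0.05 s, during which the arm holds its last target. There are 200 camera calls.

### The job

Count three of the four dowels on the tray's deck into its trough by sweeping them over the edge, leaving the fourth on the deck; then close the trough's lid and press its catch button fully in, firmly until you feel it stop hard but without forcing it. After that put the fourth dowel back in the white bowl, and only then lift the tray's handle so that the three counted dowels slide out of the spout into the grey bin. Finally let the tray down gently to rest level, lid still shut, without shifting the mug, tools and other things standing around.

Things in the scene. Friction and masses are not known exactly. Their poses are not given: they have to be found in the camera images.
- stand: Fixed steel stand of the counting tray. Origin on the table straight below the tipping hinge, which runs along stand y 100 mm up; x level from the tray's handle end to its spout end, y level from the trough side to the deck's far rim. Two posts at x 0, y -127 and 177 reach z 108. Nothing stands above z 152 but the open lid and its catch. Sizes elsewhere are in this frame, tray level.
- tray (a joint): Tipping angle of the tray, rad: 0 level on its foot; grows as the handle end is lifted on an arc about the tipping hinge (handle goes up and towards the spout); stop at 0.9. About 0.8 kg in all, it falls back when let go; the handle needs 3 to 5 N. Dowels begin to slide along the trough and out of the spout at 0.25 to 0.45; hold 0.7 to 0.85 until all have left.
- handle (a point): Middle of the tray's handle, a round dark steel bar 12 mm thick, straight for 110 mm along stand y, 39 mm clear of the tray's end wall. At rest 140 mm above the table, 200 mm from the tipping hinge in stand -x, at stand y 20. It moves with the tray and can turn inside a pinch. Axes parallel to the stand's when level.
- deck (a point): Centre of the deck, the tray's sheet steel floor where the dowels lie: stand x -155 to 0, y -50 to 165, top at z 142; rims 10 mm high and 4 mm thick at both x ends and at the far y edge, none on the trough side. Moves with the tray; axes parallel to the stand's when level.
- trough (a point): Point midway along the trough, 10 mm above its floor. The trough is a channel along stand x beside the deck: inside y -114 to -52, floor top at z 102 (40 mm below the deck), closed at x -151, open as a spout at x +40 (past the hinge, over the bin). Axes parallel to the stand's when level.
- lid (a joint): Angle of the trough's steel lid, rad: 0 shut (flat over the trough, its top 4 to 5 mm above the deck), starts open at 1.6 to 1.9 (upright or leaning away from the deck). A stiff hinge: it stays where it is put and needs about 1 to 2 N at its free edge.
- lid_hinge (a point): Middle of the lid's hinge line, which runs along stand x on top of the trough's outer wall (stand y -116), 143 mm above the table. The point turns with the lid: its x runs along the hinge line, its y from the hinge across the lid to the free edge. The lid is a plate 147 mm along x, 70 mm along y, 4 mm thick (z 0 to 4; +z is the outer face, on top when shut).
- catch (a joint): Travel of the lid's push catch, m: 0 to 0.001 at the start, 0.008 fully in. Pushed with the lid shut it goes in stiffly (about 6 N, then a hard stop) and stays where it is left; a lid not yet shut swings down first, at less force. Where it stops is to be felt: 10 to 25 N against the stop is a firm press, over 40 N would break it.
- catch_top (a point): Centre of the top of the push catch, a round black button of 24 mm diameter on the lid's outer face, 45 mm from the lid's hinge line and midway along the lid; it stands 14 mm proud of the lid, 6 mm when pressed in. z points out of the button.
- dowel0: Round wooden dowel, 18 mm thick, 80 mm long, 25 g, lying on the deck at the start, roughly parallel to the trough. All four are alike. Origin at its middle, x along its length; it can roll.
- dowel1: Round wooden dowel, 18 mm thick, 80 mm long, 25 g, lying on the deck at the start, roughly parallel to the trough. All four are alike. Origin at its middle, x along its length; it can roll.
- dowel2: Round wooden dowel, 18 mm thick, 80 mm long, 25 g, lying on the deck at the start, roughly parallel to the trough. All four are alike. Origin at its middle, x along its length; it can roll.
- dowel3: Round wooden dowel, 18 mm thick, 80 mm long, 25 g, lying on the deck at the start, roughly parallel to the trough. All four are alike. Origin at its middle, x along its length; it can roll.
- bin: Grey plastic parts bin standing under the spout, loose, 0.35 kg, 160 mm long, 130 mm wide, 4 mm walls: low front (50 mm) under the spout, sides 64 mm, back 90 mm. Origin under the middle of its front wall, x towards its back.
- bin_mid (a point): Middle of the bin's inside, 20 mm above its floor.
- bowl: White ceramic bowl, 160 mm across the rim, 52 mm high, flat inside floor (about 105 mm across) 6 mm above its foot; two more dowels of the same kind lie side by side on its floor along bowl x (tops 24 mm above the table). Origin under its centre. It stands to the left or to the right of the tray.
- bowl_mid (a point): Point on the bowl's axis, 20 mm above the table.
- mug: Bystander: blue ceramic mug, 82 mm across, 92 mm high, stands on the other side of the tray from the bowl. Origin under its centre.
- bracket: Bystander: stainless steel angle bracket, foot 90 x 40 mm, upright leg 80 mm high. Origin under the foot's centre.
- level: Bystander: yellow plastic spirit level 200 x 22 x 45 mm high. Origin under its centre, x along it.
- screwdriver: Bystander: black-handled screwdriver about 200 mm long lying on the table between robot and tray, handle under 40 mm high.
- tape: Bystander: black tape measure 65 x 35 x 62 mm high. Origin under its centre.
- jar: Bystander: glass jar 68 mm across, 85 mm high. Origin under its centre.
Mind the look-alikes: they are no part of the job. Of the things like the bowl, leave any that is green; of the rest the larger one is meant.

How it is judged:
On the way, in this order (a step that is already met when the one before it is completed fails the run):
1. three dowels lie in the trough and the fourth is still on the deck (((z of dowel0 in the frame of trough above 0.03 m and distance between each of dowel1, dowel2, dowel3 and trough below 0.052 m) or (z of dowel1 in the frame of trough above 0.03 m and distance between each of dowel0, dowel2, dowel3 and trough below 0.052 m) or (z of dowel2 in the frame of trough above 0.03 m and distance between each of dowel0, dowel1, dowel3 and trough below 0.052 m) or (z of dowel3 in the frame of trough above 0.03 m and distance between each of dowel0, dowel1, dowel2 and trough below 0.052 m)) and value of joint tray below 0.05 rad), for 0.2 s.
2. the lid is shut over the three dowels and its catch is pressed firmly (over 8 N) against its stop (at least 6 of 8 mm in), the fourth still on the deck (((z of dowel0 in the frame of trough above 0.03 m and distance between each of dowel1, dowel2, dowel3 and trough below 0.052 m) or (z of dowel1 in the frame of trough above 0.03 m and distance between each of dowel0, dowel2, dowel3 and trough below 0.052 m) or (z of dowel2 in the frame of trough above 0.03 m and distance between each of dowel0, dowel1, dowel3 and trough below 0.052 m) or (z of dowel3 in the frame of trough above 0.03 m and distance between each of dowel0, dowel1, dowel2 and trough below 0.052 m)) and value of joint lid below 0.04 rad and value of joint catch above 0.006 m and contact force between catch and anything else above 8 N).
3. the fourth dowel lies in the bowl, the three still in the shut trough (((distance between dowel0 and bowl_mid below 0.06 m and distance between each of dowel1, dowel2, dowel3 and trough below 0.052 m) or (distance between dowel1 and bowl_mid below 0.06 m and distance between each of dowel0, dowel2, dowel3 and trough below 0.052 m) or (distance between dowel2 and bowl_mid below 0.06 m and distance between each of dowel0, dowel1, dowel3 and trough below 0.052 m) or (distance between dowel3 and bowl_mid below 0.06 m and distance between each of dowel0, dowel1, dowel2 and trough below 0.052 m)) and value of joint lid below 0.04 rad and value of joint catch above 0.006 m and value of joint tray below 0.05 rad), for 0.2 s.
4. the tray is tipped at least 0.15 rad with its lid shut (value of joint tray above 0.15 rad and value of joint lid below 0.04 rad and value of joint catch above 0.006 m), for 0.1 s.
5. the three dowels lie in the bin, the fourth in the bowl (((distance between dowel0 and bowl_mid below 0.06 m and distance between each of dowel1, dowel2, dowel3 and bin_mid below 0.072 m) or (distance between dowel1 and bowl_mid below 0.06 m and distance between each of dowel0, dowel2, dowel3 and bin_mid below 0.072 m) or (distance between dowel2 and bowl_mid below 0.06 m and distance between each of dowel0, dowel1, dowel3 and bin_mid below 0.072 m) or (distance between dowel3 and bowl_mid below 0.06 m and distance between each of dowel0, dowel1, dowel2 and bin_mid below 0.072 m))), for 0.2 s.
At the end, for the whole second after the job is handed in: Three dowels at rest in the bin (centres within 72 mm of its middle), the fourth in the bowl (within 60 mm of the point 20 mm up its axis); tray level (0.03 rad), lid shut (0.04 rad), catch in (6 mm or more); bowl and bin upright (0.15 rad) (((distance between dowel0 and bowl_mid below 0.06 m and distance between each of dowel1, dowel2, dowel3 and bin_mid below 0.072 m) or (distance between dowel1 and bowl_mid below 0.06 m and distance between each of dowel0, dowel2, dowel3 and bin_mid below 0.072 m) or (distance between dowel2 and bowl_mid below 0.06 m and distance between each of dowel0, dowel1, dowel3 and bin_mid below 0.072 m) or (distance between dowel3 and bowl_mid below 0.06 m and distance between each of dowel0, dowel1, dowel2 and bin_mid below 0.072 m)) and value of joint lid below 0.04 rad and value of joint catch above 0.006 m and value of joint tray below 0.03 rad and linear speed of each of dowel0, dowel1, dowel2, dowel3 below 0.03 m/s and angle between each of bowl, bin's own z axis and vertical below 0.15 rad); the robot touches nothing.
It fails at once if the catch is forced (over 40 N) (contact force between catch and anything else above 40 N).
It fails at once if a bystander (mug, bracket, level, screwdriver, tape measure or jar) is shifted by more than 40 mm (distance of any of mug, bracket, level, screwdriver, tape, jar from where it was at the start of the episode above 0.04 m).
It fails at once if the tray is let fall (faster than 2.5 rad/s downwards) (velocity of joint tray below -2.5 rad/s).
It also fails if it takes over 72 s, if anything falls off the work surface, if the arm or the gripper's body presses on something with over 40 N, if the wrist force passes 120 N, or if a joint passes its speed limit or range.

## Working session

There is one attempt and no reset: what is moved stays moved. The work goes in short steps, Python scripts to look and compute and a tool call to move; the robot and the scene stay as the last step left them, time stands still between calls to the robot, and variables do not carry over. Pictures are saved under pics/ and viewed, about 8 in all and at most 12, crops included, and the job is handed in when it is done.

Besides the shell and the picture viewer there is one more tool, called as name(argument=value, ...) on one line, values as JSON. jog_arm: Moves the arm, as the interface text tells. Its arguments: {"type":"object","properties":{"targets":{"type":"array","items":{"type":"array","items":{"type":"array","items":{"type":"number"}}}},"jaw":{"type":"number"},"squeeze":{"type":"number"}},"required":["targets"]}

```bash
ls; mkdir -p pics
cat > h.py <<'E'
from bench import *
import numpy as np, cv2
from scipy.spatial.transform import Rotation as Ro
def cloud(im):
    K=im["K"];h,w=im["depth"].shape
    v,u=np.mgrid[0:h,0:w]
    d=np.stack([(u-K[0,2])/K[0,0],(v-K[1,2])/K[1,1]],-1).astype(float)
    s=d.copy()
    for _ in range(8): s=d/(1+im["k1"]*(s**2).sum(-1,keepdims=True))
    z=im["depth"][...,None]
    P=np.concatenate([s*z,z],-1)
    return (P-im["t"])@im["R"], s
def ray(im,u,v,zp):
    _,s=cloud(im); d=np.array([*s[int(round(v)),int(round(u))],1])@im["R"]; c=-im["R"].T@im["t"]
    return c+d*(zp-c[2])/d[2]
def proj(im,X):
    c=im["R"]@np.asarray(X)+im["t"]; s=c[:2]/c[2]; s=s*(1+im["k1"]*(s@s)); return (im["K"]@[*s,1])[:2]
E
python3 - <<'E'
from h import *
s=get_state(); print(s)
for n in("scene","top"):
    im=get_image(n); cv2.imwrite(f"pics/{n}0.png",im["pixels"]); np.save(f"{n}0.npy",im,allow_pickle=True)
    print(n,im["k1"],-im["R"].T@im["t"],im["R"][2],(im["depth"]>0).mean(),im["K"][0,0])
E
```

```text
pics
{'clock': 0.0, 'qpos': array([ 1.31999935e+00,  4.23843605e-01,  1.63069568e+00, -1.30154352e-05,
        1.08860837e+00, -1.90378816e-02]), 'dq': array([-0.00066912, -0.00061849, -0.00123372, -0.0025779 ,  0.00058293,
       -0.00024562]), 'effort': array([-3.48204803e-04, -5.57369971e+01, -2.81751841e+01,  7.90938088e-05,
        6.88931585e-03,  7.44867464e-06]), 'position': array([0.14342046, 0.60775427, 0.23054174]), 'tcp_rot': array([-3.63199745e-01, -3.12032724e+00,  2.42268650e-03]), 'contact_force': array([-0.01628238,  0.00826372,  0.1865948 ]), 'torque': array([-0.00743708,  0.00622762,  0.01849204]), 'grip_width': 0.08542907827154501}
scene -0.0464308088029555 [ 1.08793835 -0.2642635   1.15734941] [-0.44109533  0.25277098 -0.86112818] 0.9960188802083333 582.0603164313148
top -0.029810467529507265 [0.39642989 0.0051598  1.37387109] [ 0.10275678  0.01124028 -0.994643  ] 0.99609375 521.8721362768796
```

View pics/scene0.png

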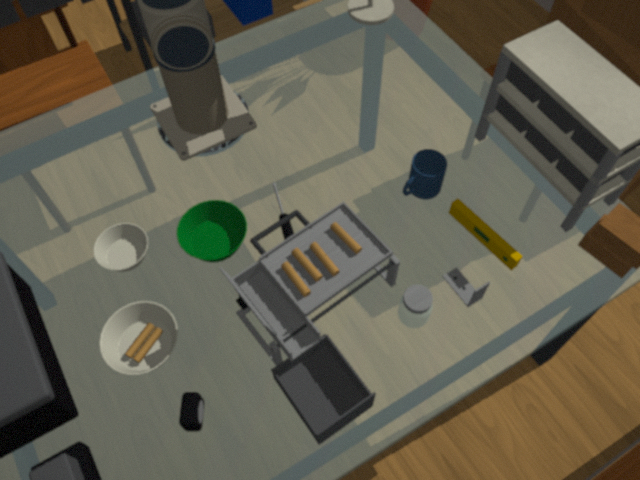

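View pics/top0.png

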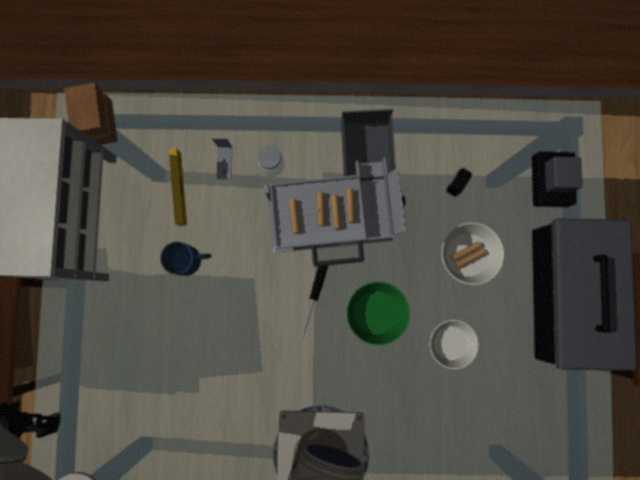

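The scene view shows the tray (deck ~(315,260) with four dowels), its lid open on the trough side, the bin at (322,388), the white bowl with 2 dowels at (140,338), a smaller white decoy at (122,247) and a green decoy at (212,232). In the top view the deck is at (320,213), handle (338,253), trough (378,205), bin (368,140), bowl (472,253), and screwdriver (317,285) next to the handle.

```bash
cat > m.py <<'E'
from h import *
def load(n): return np.load(n+"0.npy",allow_pickle=True).item()
def wood(im,P,lo,hi,z0,z1):
    hsv=cv2.cvtColor(im["pixels"],cv2.COLOR_BGR2HSV)
    m=(hsv[...,1]>100)&(hsv[...,0]<22)&(hsv[...,2]>70)&(P[...,0]>lo[0])&(P[...,0]<hi[0])&(P[...,1]>lo[1])&(P[...,1]<hi[1])&(P[...,2]>z0)&(P[...,2]<z1)
    n,l=cv2.connectedComponents(m.astype(np.uint8)); out=[]
    for i in range(1,n):
        k=l==i
        if k.sum()<25: continue
        p=P[k]; r=cv2.minAreaRect((p[:,:2]*1000).astype(np.float32))
        c=np.median(p,0); w=np.linalg.svd(p[:,:2]-p[:,:2].mean(0),full_matrices=False)[2][0]
        out.append((k.sum(),p.mean(0).round(4),np.percentile(p[:,2],95).round(4),np.degrees(np.arctan2(w[1],w[0])).round(1)%180,np.round(r[1])))
    return out
E
python3 - <<'E'
from m import *
for n in("top","scene"):
    im=load(n);P,_=cloud(im)
    print(n); [print(*o) for o in wood(im,P,(.3,-.6),(.95,.35),.0,.2)]
    z=P[...,2]; reg=(P[...,0]>.4)&(P[...,0]<.9)&(P[...,1]>-.25)&(P[...,1]<.25)
    for a,b,t in((.137,.147,"deck"),(.147,.156,"rims"),(.16,.23,"lid"),(.09,.11,"floor/posts")):
        p=P[reg&(z>a)&(z<b)]; r=cv2.minAreaRect((p[:,:2]*1000).astype(np.float32)); print(t,len(p),r,np.percentile(p,[1,99],0).round(3).tolist())
# top image: bowls
im=load("top");P,_=cloud(im)
for nm,u0,u1,v0,v1 in(("bowl",430,515,210,295),("bin",335,405,100,180),("mug",155,215,235,280),("green",340,415,275,350)):
    p=P[v0:v1,u0:u1].reshape(-1,3); q=p[(p[:,2]>.04)&(p[:,2]<.12)]
    print(nm,cv2.minAreaRect((q[:,:2]*1000).astype(np.float32)),cv2.minEnclosingCircle((q[:,:2]*1000).astype(np.float32)),q[:,2].max())
p=P[240:270,305:370].reshape(-1,3);q=p[(p[:,2]>.11)&(p[:,1]>-.3)];print("handle",cv2.minAreaRect((q[:,:2]*1000).astype(np.float32)),np.percentile(q[:,2],[5,50,95]))
E
```

```text
top
190 [ 0.6133 -0.0582  0.1597] 0.1644 3.5 [78. 14.]
189 [0.6039 0.0118 0.1595] 0.1634 4.099999999999994 [76. 14.]
192 [ 0.597  -0.024   0.1595] 0.1636 6.699999999999989 [76. 15.]
187 [0.5857 0.0735 0.1596] 0.1642 8.199999999999989 [77. 14.]
365 [ 0.5129 -0.3738  0.0232] 0.0288 117.5 [38. 79.]
deck 4620 ((597.3955078125, -17.1158447265625), (245.60609436035156, 281.96746826171875), 6.813826560974121) [[0.478, -0.155, 0.138], [0.698, 0.122, 0.147]]
rims 1115 ((578.1289672851562, -19.298477172851562), (206.5582275390625, 285.2718811035156), 6.658755302429199) [[0.476, -0.163, 0.147], [0.685, 0.13, 0.156]]
lid 1066 ((619.7720947265625, -50.209930419921875), (145.4024658203125, 266.47833251953125), 0.32085171341896057) [[0.549, -0.18, 0.16], [0.69, 0.078, 0.214]]
floor/posts 1928 ((697.1060791015625, -4.992950439453125), (335.9817199707031, 346.4026794433594), 3.297847270965576) [[0.547, -0.158, 0.091], [0.869, 0.148, 0.109]]
scene
285 [0.5946 0.0719 0.1578] 0.1618 8.6 [79. 17.]
306 [0.6133 0.0106 0.1581] 0.1623 4.3 [79. 16.]
319 [ 0.6065 -0.0249  0.1579] 0.1616 7.4 [81. 21.]
318 [ 0.6
[... 930 characters left out ...]
674560546875, -109.62344360351562), (186.9134979248047, 130.8090057373047), 3.652669906616211) ((788.1954345703125, -111.24725341796875), 105.21556854248047) 0.11871442938994103
mug ((495.4183044433594, 355.3190612792969), (82.17527770996094, 108.12622833251953), 38.521209716796875) ((487.3604431152344, 347.88458251953125), 59.37831115722656) 0.10232998023447036
green ((360.53631591796875, -137.7574920654297), (157.4639892578125, 156.24560546875), 0.5951368808746338) ((360.0135803222656, -137.44485473632812), 79.49214935302734) 0.06188135384913393
handle ((465.47576904296875, -33.139251708984375), (135.2799835205078, 154.40956115722656), 2.0382566452026367) [0.14064023 0.14616248 0.15417625]
```

Run:
```python
from m import *
for n in("top","scene"):
    im=load(n);P,_=cloud(im);z=P[...,2]
    k=(abs(z)<.02)&(P[...,0]>.25)&(P[...,0]<1)&(abs(P[...,1])<.6)
    p=P[k];A=np.c_[p[:,:2],np.ones(len(p))];print(n,np.linalg.lstsq(A,p[:,2],rcond=None)[0],k.sum(), np.median(p[:,2]))
    # gripper/robot: tcp pixel
    s=get_state();print("tcp px",proj(im,s["position"]),"base px",proj(im,[0,0,0]))
    g=(P[...,2]>.2)&(P[...,2]<.9)&(P[...,0]>-.3)&(P[...,0]<.5)&(P[...,1]>-.2)&(P[...,1]<.9); print(g.sum(), P[g].min(0),P[g].max(0))
    for a in (.02,.06,.1): 
        q=P[(abs(z-a)<.02)&(abs(P[...,0])<.2)&(abs(P[...,1])<.2)]; print("base",a,len(q),np.percentile(q,[1,99],0).round(3).tolist() if len(q) else 0)
```

```text
top [-0.00275162 -0.00080727  0.00326017] 95458 0.001322495836853621
tcp px [ 41.0673789  408.28709015] base px [320.46686616 452.79701458]
7458 [ 0.01483218 -0.08096728  0.20000174] [0.49999853 0.7261243  0.67969065]
base 0.02 10906 [[-0.061, -0.197, 0.0], [0.198, 0.196, 0.021]]
base 0.06 206 [[0.02, -0.064, 0.04], [0.066, 0.065, 0.079]]
base 0.1 213 [[0.022, -0.058, 0.081], [0.066, 0.065, 0.12]]
scene [ 0.00044524 -0.0012067   0.00067262] 117559 0.0005857591581528721
tcp px [431.38773195  -6.62072351] base px [202.13054221 116.43824415]
7280 [-0.0183879  -0.08220886  0.20002049] [0.49994972 0.73233132 0.39247932]
base 0.02 7529 [[-0.189, -0.196, 0.0], [0.196, 0.195, 0.034]]
base 0.06 596 [[0.005, -0.068, 0.04], [0.074, 0.062, 0.08]]
base 0.1 635 [[0.002, -0.069, 0.081], [0.074, 0.06, 0.12]]
```

Run:
```python
from m import *
th=np.radians(6.7);c,s=np.cos(th),np.sin(th)
for n in("top","scene"):
    im=load(n);P,_=cloud(im)
    k=(P[...,2]>.125)&(P[...,2]<.165)&(P[...,0]>.42)&(P[...,0]<.9)&(P[...,1]>-.25)&(P[...,1]<.25)
    p=P[k];U=p[:,0]*c+p[:,1]*s;V=-p[:,0]*s+p[:,1]*c
    print(n,"V range",np.percentile(V,[.3,99.7]),"U",np.percentile(U,[.3,99.7]))
    # yaw from far rim (max V per U bin) & handle-end (min U per V bin)
    def edge(a,b,lo,hi,sgn):
        xs=[];ys=[]
        for x0 in np.arange(lo,hi,.006):
            q=b[(a>=x0)&(a<x0+.006)]
            if len(q)>3: xs.append(x0+.003);ys.append(np.sort(q*sgn)[-2:].mean()*sgn)
        xs=np.array(xs);ys=np.array(ys);ok=abs(ys-np.median(ys))<.008
        f=np.polyfit(xs[ok],ys[ok],1);return ok.sum(),f[0],np.polyval(f,(lo+hi)/2)
    U0=.515
    print("far rim",edge(U,V,.53,.67,1))
    print("handle bar",edge(V,U,-.13,-.03,-1))
    print("handle wall left",edge(V,U,-.02,.05,-1), "right",edge(V,U,-.2,-.15,-1))
    print("spout-side rim", edge(V,U,-.08,.05,1))
    z=P[...,2];k=(z>.16)&(z<.23)&(P[...,1]<-.12)&(P[...,1]>-.25)&(P[...,0]>.5)&(P[...,0]<.75)
    q=P[k];u=q[:,0]*c+q[:,1]*s;v=-q[:,0]*s+q[:,1]*c
    for a in np.arange(.16,.23,.01):
        w=(q[:,2]>a)&(q[:,2]<a+.01)
        if w.sum()>5:print(round(a,3),w.sum(),v[w].mean().round(4),np.percentile(u[w],[2,98]).round(3))
for n in("top","scene"):
    im=load(n)["pixels"]; 
    cv2.imwrite(f"pics/c_{n}.png",cv2.resize(im[140:280,250:420] if n=="top" else im[190:370,210:410],None,fx=3.5,fy=3.5,interpolation=cv2.INTER_CUBIC))
a=cv2.imread("pics/c_top.png");b=cv2.imread("pics/c_scene.png");b=cv2.resize(b,(int(b.shape[1]*a.shape[0]/b.shape[0]),a.shape[0]));cv2.imwrite("pics/c.png",cv2.resize(np.hstack([a,b]),None,fx=.7,fy=.7))
```

```text
top V range [-0.22989015  0.05494076] U [0.46926619 0.70411664]
far rim (np.int64(24), np.float64(0.0035891157275646127), np.float64(0.05466104516215423))
handle bar (np.int64(17), np.float64(0.0007028655145969766), np.float64(0.4695974727617796))
handle wall left (np.int64(12), np.float64(0.00548013884643525), np.float64(0.5196533089732424)) right (np.int64(8), np.float64(-0.006451068494279735), np.float64(0.5198320328698779))
spout-side rim (np.int64(22), np.float64(-0.0027568637057601326), np.float64(0.6737170744345993))
0.16 108 -0.2301 [0.525 0.666]
0.17 104 -0.2324 [0.526 0.668]
0.18 97 -0.235 [0.528 0.667]
0.19 146 -0.2394 [0.527 0.664]
0.2 123 -0.2397 [0.527 0.666]
0.21 99 -0.2416 [0.527 0.662]
scene V range [-0.22791777  0.05613816] U [0.47695366 0.71601418]
far rim (np.int64(24), np.float64(0.005936014359206435), np.float64(0.05611233487579278))
handle bar (np.int64(17), np.float64(0.006609796123962084), np.float64(0.47656273058080895))
handle wall left (np.int64(12), np.float64(-0.003999766216897317), np.float64(0.5253270510254165)) right (np.int64(8), np.float64(-0.01901410105794198), np.float64(0.5247743268286027))
spout-side rim (np.int64(22), np.float64(-0.0041176106048421875), np.float64(0.680173539669468))
0.16 28 -0.2297 [0.535 0.676]
0.17 25 -0.2322 [0.535 0.676]
0.18 43 -0.2394 [0.546 0.676]
0.19 96 -0.2439 [0.547 0.676]
0.2 88 -0.2407 [0.534 0.676]
0.21 120 -0.2416 [0.534 0.675]
```

View pics/c.png

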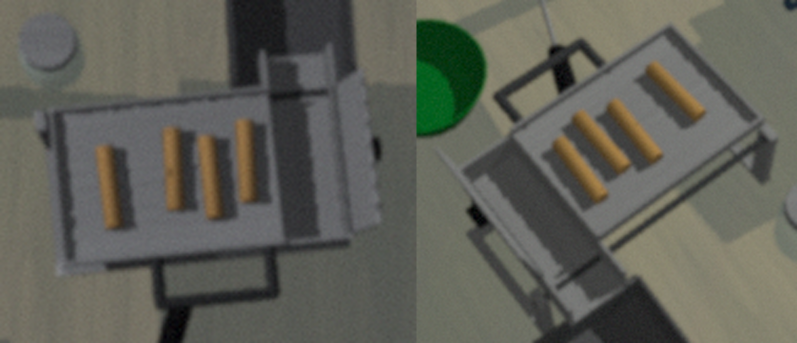

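```bash
cat >> m.py <<'E'
TH=np.radians(6.7);U0,V0=.678,-.1137
def st(p): c,s=np.cos(TH),np.sin(TH);return np.array([p[0]*c+p[1]*s-U0,-p[0]*s+p[1]*c-V0,p[2]])
def wo(q): c,s=np.cos(TH),np.sin(TH);u,v=q[0]+U0,q[1]+V0;return np.array([c*u-s*v,s*u+c*v,q[2]])
def go(w,yaw):
    """tool-frame shift mm and tool z turn deg to world pos w with jaw yaw deg (final tool frame & current frame)"""
    s=get_state();R=Ro.from_rotvec(s["tcp_rot"]);d=np.asarray(w)-s["position"]
    y=R.as_matrix()[:,1];cy=np.degrees(np.arctan2(y[1],y[0]))
    t=(cy-yaw+180)%360-180
    t=(t+90)%180-90 if abs(t)>120 else t
    tz=R.as_matrix()[2,2]
    print("t",round(s["clock"],2),"st",(st(s["position"])*1000).round(1),"jawyaw",cy.round(1),"tz",tz.round(4),"F",s["contact_force"].round(1),"w",round(s["grip_width"],4),"shift mm cur tool",(R.inv().apply(d)*1000).round(1),"turn",round(t,1),"q",s["qpos"].round(2))
E
python3 - <<'E'
from m import *
for n in("top","scene"):
    im=load(n);P,_=cloud(im)
    for o in wood(im,P,(.3,-.3),(.95,.35),.0,.2): print(n,(st(o[1])*1000).round(1),o[3])
go(wo([-.077,.11,.25]),6.7)
E
```

```text
top [-75.7 -15.7 159.7] 3.5
top [-76.8  55.  159.5] 4.099999999999994
top [-87.9  20.2 159.5] 6.699999999999989
top [-87.7 118.4 159.6] 8.199999999999989
scene [-79.1 115.7 157.8] 8.6
scene [-67.7  52.7 158.1] 4.3
scene [-78.5  18.2 157.9] 7.4
scene [-67.1 -17.7 158. ] 3.4
t 0.1 st [-464.6  700.6  230.6] jawyaw 76.7 tz -1.0 F [-0.7 -0.8  0.5] w 0.0854 shift mm cur tool [-566.1 -422.6  -18.8] turn 70.0 q [ 1.32  0.42  1.63  0.    1.09 -0.02]
```

Run:
```python
from m import *
s=get_state();d=wo([-.077,.0855,.23])-s["position"];print(d,np.linalg.norm(d))
for k in range(10):
    a=np.radians(76.7-7*k-3.5);y=np.array([np.cos(a),np.sin(a)]);x=np.array([-y[1],y[0]])
    e=d[:2]/24; print((e@x*1000).round(),(e@y*1000).round())
a=TH;y=np.array([np.cos(a),np.sin(a)]);x=np.array([-y[1],y[0]]);print((e@x*1000).round(1),(e@y*1000).round(1))
```

```text
[ 0.45675395 -0.56569456 -0.00061418] 0.7270728186462432
-25.0 -17.0
-27.0 -14.0
-28.0 -11.0
-29.0 -7.0
-30.0 -3.0
-30.0 0.0
-30.0 4.0
-29.0 8.0
-28.0 11.0
-27.0 15.0
-25.6 16.2
```

jog_arm(targets=[[[-0.025, -0.017, 0, 0, 0, 7], [-0.027, -0.014, 0, 0, 0, 7], [-0.028, -0.011, 0, 0, 0, 7], [-0.029, -0.007, 0, 0, 0, 7], [-0.03, -0.003, 0, 0, 0, 7], [-0.03, 0, 0, 0, 0, 7], [-0.03, 0.004, 0, 0, 0, 7], [-0.029, 0.008, 0, 0, 0, 7], [-0.028, 0.011, 0, 0, 0, 7], [-0.027, 0.015, 0, 0, 0, 7]]], jaw=0)

```text
clock: 0.93
position: [0.3461, 0.3746, 0.2269]
tcp_rot: [2.117, 2.321, -0.009]
contact_force: [1.0, 0.5, 0.0]
grip_width: 0.0427
```

```bash
python3 -c "
from m import *
go(wo([-.077,.0855,.23]),6.7)"
```

```text
t 0.93 st [-290.5  445.4  226.9] jawyaw 5.3 tz -1.0 F [1.  0.5 0. ] w 0.0427 shift mm cur tool [-354.5  222.4   -2.6] turn -1.4 q [ 0.8   0.26  1.88 -0.    1.    0.71]
```

jog_arm(targets=[[[-0.034, 0.0215, 0, 0, 0, -1.4], [-0.034, 0.0215, 0, 0, 0, 0], [-0.034, 0.0215, 0, 0, 0, 0], [-0.034, 0.0215, 0, 0, 0, 0], [-0.034, 0.0215, 0, 0, 0, 0], [-0.034, 0.0215, 0, 0, 0, 0], [-0.034, 0.0215, 0, 0, 0, 0], [-0.034, 0.0215, 0, 0, 0, 0], [-0.03, 0.02, 0, 0, 0, 0], [-0.03, 0.02, 0, 0, 0, 0]]])

```text
clock: 1.77
position: [0.5982, 0.0518, 0.2252]
tcp_rot: [-2.094, -2.338, 0.014]
contact_force: [1.0, 1.3, 0.1]
grip_width: 0.043
```

Run:
```python
from m import *
go(wo([-.077,.0855,.15]),6.7)
s=get_state();R=Ro.from_rotvec(s["tcp_rot"]).as_matrix()
for n in("top","scene"):
    im=get_image(n);np.save(f"{n}1.npy",im,allow_pickle=True);P,_=cloud(im)
    L=(P-s["position"])@R   # tool coords
    z=-L[...,2]             # height above tip
    for a,b in((0,.03),(.03,.06),(.08,.1),(.1,.13),(.13,.17),(.17,.25)):
        k=(z>a)&(z<b)&(abs(L[...,0])<.08)&(abs(L[...,1])<.09)
        if k.sum()>8:print(n,a,b,k.sum(),"x",np.percentile(L[k][:,0],[3,97]).round(4),"y",np.percentile(L[k][:,1],[3,97]).round(4))
```

```text
t 1.77 st [-77.8  95.3 225.2] jawyaw 6.3 tz -1.0 F [1.  1.3 0.1] w 0.043 shift mm cur tool [-9.5  1.5 75.2] turn -0.4 q [ 0.07  0.4   1.69 -0.01  1.07 -0.04]
top 0.03 0.06 13 x [-0.0133  0.0108] y [-0.038 -0.033]
top 0.1 0.13 52 x [-0.0113  0.0088] y [-0.0456 -0.0378]
top 0.13 0.17 114 x [-0.0337  0.0284] y [-0.0397 -0.0191]
top 0.17 0.25 198 x [-0.0277  0.0279] y [-0.0412 -0.0269]
scene 0 0.03 138 x [-0.0164  0.0044] y [-0.0198  0.0419]
scene 0.03 0.06 219 x [-0.0183  0.0028] y [-0.0417  0.0589]
scene 0.08 0.1 199 x [-0.0237  0.0047] y [-0.0547  0.0725]
scene 0.1 0.13 362 x [-0.0238  0.005 ] y [-0.0554  0.072 ]
scene 0.13 0.17 607 x [-0.042   0.0125] y [-0.0038  0.0435]
scene 0.17 0.25 1353 x [-0.0428  0.0223] y [-0.0016  0.0443]
```

jog_arm(targets=[[[-0.005, 0, 0, 0, 0, 0.4], [-0.005, 0, 0.005, 0, 0, 0], [0, 0, 0.015, 0, 0, 0], [0, 0, 0.015, 0, 0, 0], [0, 0, 0.015, 0, 0, 0], [0, 0, 0.01, 0, 0, 0], [0, 0, 0.008, 0, 0, 0], [0, 0, 0.004, 0, 0, 0], [0, 0, 0, 0, 0, 0], [0, 0, 0, 0, 0, 0]]])

```text
clock: 2.7
position: [0.5962, 0.0412, 0.1477]
tcp_rot: [-2.102, -2.33, 0.017]
contact_force: [0.7, 0.8, -0.4]
grip_width: 0.0425
```

```bash
sed -i 's/U0,V0=.678/U0,V0=.676/' m.py; python3 -c "
from m import *
go(wo([-.077,.0855,.143]),6.7)"
```

```text
t 2.7 st [-79.   85.  147.7] jawyaw 5.9 tz -0.9999 F [ 0.7  0.8 -0.4] w 0.0425 shift mm cur tool [0.5 2.1 4.6] turn -0.8 q [ 0.05  0.49  1.74 -0.01  0.92 -0.05]
```

jog_arm(targets=[[[0, 0, 0.004, 0, 0, -0.8], [-0.006, 0, 0.001, 0, 0, 0], [-0.007, 0, 0, 0, 0, 0], [-0.007, 0, 0, 0, 0, 0], [-0.007, 0, 0, 0, 0, 0], [-0.007, 0, 0, 0, 0, 0], [-0.007, 0, 0, 0, 0, 0], [-0.007, 0, 0, 0, 0, 0], [-0.007, 0, 0, 0, 0, 0], [-0.007, 0, 0, 0, 0, 0]]])

```text
clock: 3.53
position: [0.6062, -0.0266, 0.1457]
tcp_rot: [2.086, 2.349, -0.011]
contact_force: [-0.4, -0.1, 0.3]
grip_width: 0.0429
```

```bash
python3 -c "
from m import *
go(wo([-.077,-.039,.143]),6.7)
for n in('top','scene'):
    im=get_image(n);P,_=cloud(im)
    for o in wood(im,P,(.3,-.3),(.95,.35),.0,.2): print(n,o[0],(st(o[1])*1000).round(1),o[3])
"
```

```text
t 3.53 st [-77.   16.6 145.7] jawyaw 6.8 tz -1.0 F [-0.4 -0.1  0.3] w 0.0429 shift mm cur tool [-55.5  -0.1   3. ] turn 0.1 q [-0.06  0.5   1.73 -0.01  0.92 -0.17]
top 185 [-86.1 118.2 159.9] 8.0
top 44 [-87.3 -28.1 157.6] 111.9
scene 285 [-77.6 115.7 158.1] 8.5
scene 1013 [-69.  -26.  157.6] 6.2
```

jog_arm(targets=[[[-0.007, 0, 0.001, 0, 0, 0], [-0.007, 0, 0.001, 0, 0, 0], [-0.007, 0, 0, 0, 0, 0], [-0.007, 0, 0, 0, 0, 0], [-0.007, 0, 0, 0, 0, 0], [-0.007, 0, 0, 0, 0, 0], [-0.007, 0, 0, 0, 0, 0], [-0.007, 0, 0, 0, 0, 0], [0, 0, 0, 0, 0, 0], [0, 0, 0, 0, 0, 0]]])

```text
clock: 4.47
position: [0.6134, -0.0889, 0.1434]
tcp_rot: [2.087, 2.348, -0.012]
contact_force: [-0.3, 0.5, -0.4]
grip_width: 0.043
```

```bash
python3 -c "
from m import *
go(wo([-.077,-.042,.143]),6.7)
for n in('top','scene'):
    im=get_image(n);P,_=cloud(im);cv2.imwrite('pics/%s2.png'%n,im['pixels'])
    for o in wood(im,P,(.3,-.3),(.95,.35),.0,.2): print(n,o[0],(st(o[1])*1000).round(1),o[3])
cv2.imwrite('pics/s2c.png',cv2.resize(im['pixels'][170:370,200:420],None,fx=3,fy=3))
"
```

```text
t 4.47 st [-77.2 -46.1 143.4] jawyaw 6.7 tz -1.0 F [-0.3  0.5 -0.4] w 0.043 shift mm cur tool [4.1 0.2 0.4] turn 0.0 q [-0.16  0.52  1.7  -0.01  0.92 -0.27]
top 189 [-86.  118.3 159.6] 7.800000000000011
scene 286 [-77.3 115.7 157.9] 8.9
scene 250 [-63.6 -57.5 118.5] 6.8
scene 614 [-72.9 -88.2 117.4] 1.0
```

View pics/s2c.png

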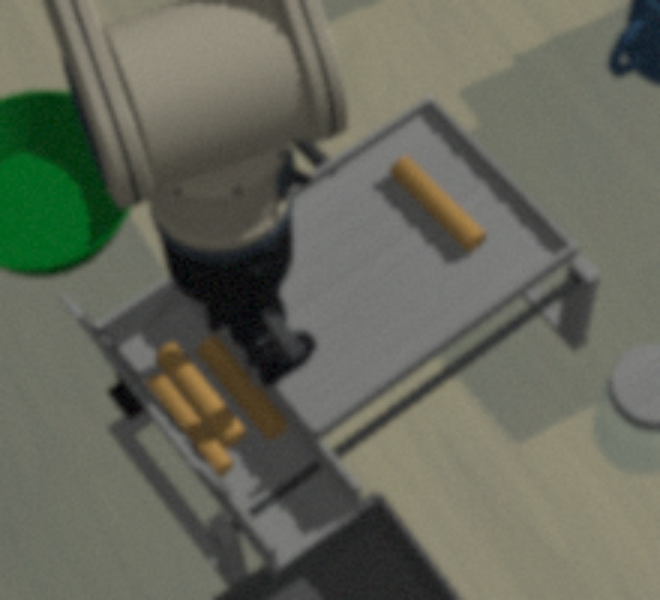

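Three dowels are in the trough (crop (175–240, 350–460)) and the fourth is on the deck at (437,203). Next I lift, shut the fingers and go round to the outside of the lid.

jog_arm(targets=[[[0, 0, -0.02, 0, 0, 0], [0, 0, -0.03, 0, 0, 0], [0, 0, -0.035, 0, 0, 0], [0, 0, -0.03, 0, 0, 0], [-0.02, 0.01, 0, 0, 0, 0], [-0.03, 0.01, 0, 0, 0, 0], [-0.03, 0.01, 0, 0, 0, 0], [-0.03, 0.01, 0, 0, 0, 0], [-0.01, 0, 0, 0, 0, 0], [0, 0, 0, 0, 0, 0]]], jaw=1)

```text
clock: 5.4
position: [0.6693, -0.2002, 0.2646]
tcp_rot: [-2.075, -2.356, 0.013]
contact_force: [-0.5, 0.5, 0.3]
grip_width: -0.0001
```

```bash
python3 -c "
from m import *
go(wo([-.037,-.168,.193]),6.7)
z0=0
im=np.load('top1.npy',allow_pickle=True).item()
im=get_image('top');P,_=cloud(im);print(np.save('top2.npy',im,allow_pickle=True))
for n in ('top','scene'):
    im=get_image(n);P,_=cloud(im);S=(P.reshape(-1,3));q=np.array([st(p) for p in S[(S[:,2]>.16)&(S[:,2]<.225)&(abs(S[:,0]-.6)<.12)&(abs(S[:,1]+.16)<.08)]])
    for a in np.arange(.16,.225,.01):
        w=(q[:,2]>a)&(q[:,2]<a+.01)
        if w.sum()>5:print(n,round(a,3),w.sum(),np.percentile(q[w][:,1],[5,50,95]).round(4),np.percentile(q[w][:,0],[5,95]).round(3))
"
```

```text
t 5.4 st [ -34.6 -163.3  264.6] jawyaw 7.3 tz -1.0 F [-0.5  0.5  0.3] w -0.0001 shift mm cur tool [-4.4 -1.9 71.7] turn 0.6 q [-0.3   0.5   1.42 -0.01  1.22 -0.43]
None
top 0.16 31 [-0.1178 -0.1166 -0.1146] [-0.055 -0.008]
top 0.17 30 [-0.1201 -0.1186 -0.1173] [-0.048 -0.009]
top 0.18 27 [-0.122  -0.1211 -0.1193] [-0.042 -0.008]
top 0.19 20 [-0.1246 -0.123  -0.1216] [-0.034 -0.01 ]
top 0.2 18 [-0.1267 -0.125  -0.123 ] [-0.026 -0.008]
top 0.21 10 [-0.1294 -0.1285 -0.1264] [-0.019 -0.01 ]
scene 0.16 21 [-0.1178 -0.1158 -0.1145] [-0.077  0.001]
scene 0.17 19 [-0.1198 -0.1177 -0.1168] [-0.081 -0.   ]
scene 0.18 18 [-0.1219 -0.1203 -0.1193] [-0.079  0.   ]
scene 0.19 18 [-0.1292 -0.1229 -0.1217] [-0.066  0.   ]
scene 0.2 31 [-0.1289 -0.1261 -0.1242] [-0.065  0.   ]
scene 0.21 35 [-0.1294 -0.1277 -0.1258] [-0.059 -0.002]
```

jog_arm(targets=[[[-0.002, 0, 0.02, 0, 0, 0.3], [0, 0, 0.025, 0, 0, 0], [0, 0, 0.016, 0, 0, 0], [0, 0, 0.008, 0, 0, 0], [0.005, 0, 0, 0, 0, 0], [0.01, 0, 0, 0, 0, 0], [0.01, 0, 0, 0, 0, 0], [0.008, 0, 0, 0, 0, 0], [0.008, 0, 0, 0, 0, 0], [0, 0, 0, 0, 0, 0]]])

```text
clock: 6.38
position: [0.662, -0.1454, 0.1985]
tcp_rot: [2.07, 2.362, -0.009]
contact_force: [-0.1, 1.1, 0.2]
grip_width: -0.0001
```

```bash
python3 -c "
from m import *
go(wo([-.037,-.1137,.1914]),6.7)"
```

```text
t 6.38 st [ -35.5 -107.9  198.5] jawyaw 7.5 tz -1.0 F [-0.1  1.1  0.2] w -0.0001 shift mm cur tool [-5.7 -1.5  7.2] turn 0.8 q [-0.23  0.54  1.53 -0.01  1.08 -0.36]
```

jog_arm(targets=[[[0.005, 0, 0.004, 0, 0, 0], [0.005, 0, 0.004, 0, 0, 0], [0.005, 0, 0.005, 0, 0, 0], [0.004, 0, 0.005, 0, 0, 0], [0.003, 0, 0.005, 0, 0, 0], [0.002, 0, 0.005, 0, 0, 0], [0.001, 0, 0.005, 0, 0, 0], [0, 0, 0, 0, 0, 0], [0, 0, 0, 0, 0, 0], [0, 0, 0, 0, 0, 0]]])

```text
clock: 7.22
position: [0.6594, -0.1173, 0.1632]
tcp_rot: [2.069, 2.361, -0.005]
contact_force: [-0.2, 0.6, 0.7]
grip_width: -0.0003
```

```bash
python3 -c "
from m import *
go(wo([-.037,-.0797,.155]),6.7)
im=get_image('scene');P,_=cloud(im)
S=P[(P[...,2]>.14)&(P[...,2]<.24)&(abs(P[...,0]-.6)<.12)&(abs(P[...,1]+.14)<.08)];q=np.array([st(p) for p in S])
k=(q[:,0]<-.075)&(q[:,0]>-.14)&(q[:,1]<-.02);q=q[k]
for a in np.arange(-.15,-.03,.01):
    w=(q[:,1]>a)&(q[:,1]<a+.01)
    if w.sum()>5:print(round(a,3),w.sum(),np.percentile(q[w][:,2],[10,50,90]).round(4))
cv2.imwrite('pics/s3.png',cv2.resize(im['pixels'][170:370,200:420],None,fx=3,fy=3))
"
```

```text
t 7.22 st [-34.8 -79.8 163.2] jawyaw 7.6 tz -1.0 F [-0.2  0.6  0.7] w -0.0003 shift mm cur tool [ 0.1 -2.2  8.2] turn 0.9 q [-0.19  0.56  1.57 -0.    1.01 -0.32]
-0.12 80 [0.144  0.1476 0.1505]
-0.11 176 [0.1468 0.1499 0.1529]
-0.1 166 [0.1511 0.154  0.1569]
-0.09 58 [0.1546 0.1571 0.16  ]
```

jog_arm(targets=[[[0.001, 0, 0.004, 0, 0, 0], [0.001, 0, 0.004, 0, 0, 0], [0.001, 0, 0.003, 0, 0, 0], [0, 0, 0.003, 0, 0, 0], [0, 0, 0.001, 0, 0, 0], [0, 0, 0, 0, 0, 0], [0, 0, -0.01, 0, 0, 0], [0, 0, -0.02, 0, 0, 0], [0, 0, -0.015, 0, 0, 0], [0, 0, 0, 0, 0, 0]]])

```text
clock: 8.1
position: [0.6581, -0.1144, 0.1935]
tcp_rot: [-2.071, -2.362, 0.008]
contact_force: [1.1, -1.2, 1.0]
grip_width: -0.0001
```

```bash
python3 -c "
from m import *
go(wo([-.077,-.071,.175]),6.7)
for n in('scene','top'):
  im=get_image(n);P,_=cloud(im)
  S=P[(P[...,2]>.135)&(P[...,2]<.185)&(abs(P[...,0]-.6)<.12)&(abs(P[...,1]+.14)<.09)];q=np.array([st(p) for p in S])
  b=q[(q[:,2]>.157)&(q[:,2]<.175)];print(n,'button',len(b),np.median(b,0),np.percentile(b,[5,95],0).round(4).tolist())
  k=(q[:,0]<-.09)&(q[:,0]>-.14)&(q[:,1]<-.02);q=q[k]
  for a in np.arange(-.13,-.03,.01):
    w=(q[:,1]>a)&(q[:,1]<a+.01)
    if w.sum()>5:print(round(a,3),w.sum(),np.percentile(q[w][:,2],[10,50,90]).round(4))
  if n=='scene':
    c=cv2.resize(im['pixels'][170:370,200:420],None,fx=3,fy=3)
    cv2.imwrite('pics/s4.png',c)
"
```

```text
t 8.1 st [-35.8 -76.7 193.5] jawyaw 7.5 tz -1.0 F [ 1.1 -1.2  1. ] w -0.0001 shift mm cur tool [  6.4 -41.1  18.6] turn 0.8 q [-0.19  0.53  1.55 -0.    1.06 -0.32]
scene button 11 [-0.07263681 -0.07592504  0.16021162] [[-0.0783, -0.0775, 0.1585], [-0.0659, -0.0742, 0.1635]]
-0.12 62 [0.1389 0.1472 0.1501]
-0.11 122 [0.1446 0.147  0.1493]
-0.1 119 [0.145  0.1471 0.149 ]
-0.09 115 [0.145  0.1474 0.1494]
-0.08 45 [0.145  0.1474 0.1492]
  return _methods._mean(a, axis=axis, dtype=dtype,
  ret = um.true_divide(
Traceback (most recent call last):
IndexError: index -1 is out of bounds for axis 0 with size 0
```

View pics/s4.png

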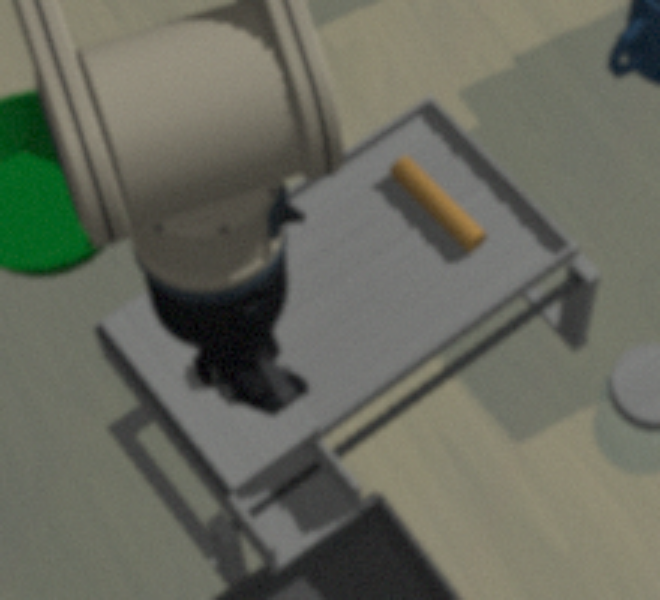

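The lid lies flat over the trough (crop (200,400)), with the button hidden under the gripper. I'm moving over it.

jog_arm(targets=[[[0.002, -0.01, 0, 0, 0, 0.4], [0.002, -0.01, 0, 0, 0, 0.4], [0.001, -0.01, 0, 0, 0, 0], [0.001, -0.007, 0, 0, 0, 0], [0, -0.002, 0.005, 0, 0, 0], [0, 0, 0.005, 0, 0, 0], [0, 0, 0.004, 0, 0, 0], [0, 0, 0.003, 0, 0, 0], [0, 0, 0, 0, 0, 0], [0, 0, 0, 0, 0, 0]]])

```text
clock: 9.03
position: [0.6087, -0.112, 0.1668]
tcp_rot: [-2.084, -2.337, 0.018]
contact_force: [-0.1, 0.7, 0.0]
grip_width: -0.0001
```

```bash
python3 -c "
from m import *
go(wo([-.078,-.071,.161]),6.7)"
```

```text
t 9.03 st [-84.5 -68.6 166.8] jawyaw 6.5 tz -0.9999 F [-0.1  0.7  0. ] w -0.0001 shift mm cur tool [-2.4  6.6  5.7] turn -0.2 q [-0.2   0.5   1.68 -0.01  0.98 -0.31]
```

jog_arm(targets=[[[-0.001, 0.003, 0, 0, 0, 0], [-0.001, 0.002, 0, 0, 0, 0], [0, 0.001, 0, 0, 0, 0], [0, 0, 0.001, 0, 0, 0], [0, 0, 0.001, 0, 0, 0], [0, 0, 0.001, 0, 0, 0], [0, 0, 0.001, 0, 0, 0], [0, 0, 0.001, 0, 0, 0], [0, 0, 0.001, 0, 0, 0], [0, 0, 0.001, 0, 0, 0]]])

```text
clock: 9.87
position: [0.6173, -0.1136, 0.1601]
tcp_rot: [-2.085, -2.338, 0.016]
contact_force: [-1.2, 0.1, 5.8]
grip_width: 0.0001
```

```bash
python3 -c "
from m import *
go(wo([-.078,-.071,.161]),6.7)"
```

```text
t 9.87 st [-76.2 -71.2 160.1] jawyaw 6.6 tz -0.9999 F [-1.2  0.1  5.8] w 0.0001 shift mm cur tool [ 0.2 -1.8 -0.9] turn -0.1 q [-0.2   0.52  1.66 -0.01  0.97 -0.31]
```

jog_arm(targets=[[[0, 0, 0.001, 0, 0, 0], [0, 0, 0.001, 0, 0, 0], [0, 0, 0.001, 0, 0, 0], [0, 0, 0.001, 0, 0, 0], [0, 0, 0.001, 0, 0, 0], [0, 0, 0.001, 0, 0, 0], [0, 0, 0.001, 0, 0, 0], [0, 0, 0.001, 0, 0, 0], [0, 0, 0.001, 0, 0, 0], [0, 0, 0.001, 0, 0, 0]]])

```text
clock: 10.7
position: [0.6173, -0.1136, 0.1564]
tcp_rot: [-2.086, -2.34, 0.014]
contact_force: [-1.4, 0.4, 5.6]
grip_width: 0.0002
```

jog_arm(targets=[[[0, 0, 0.001, 0, 0, 0], [0, 0, 0.001, 0, 0, 0], [0, 0, 0.001, 0, 0, 0], [0, 0, 0.001, 0, 0, 0], [0, 0, 0.001, 0, 0, 0], [0, 0, 0.001, 0, 0, 0], [0, 0, 0.001, 0, 0, 0], [0, 0, 0.001, 0, 0, 0], [0, 0, 0.001, 0, 0, 0], [0, 0, 0.001, 0, 0, 0]]])

```text
clock: 11.53
position: [0.6173, -0.1136, 0.1533]
tcp_rot: [-2.088, -2.342, 0.012]
contact_force: [-2.0, 0.4, 6.6]
grip_width: 0.0
```

jog_arm(targets=[[[0, 0, 0.001, 0, 0, 0], [0, 0, 0.001, 0, 0, 0], [0, 0, 0.0012, 0, 0, 0], [0, 0, 0.0014, 0, 0, 0], [0, 0, 0.0016, 0, 0, 0], [0, 0, 0.0018, 0, 0, 0], [0, 0, 0.002, 0, 0, 0], [0, 0, 0.002, 0, 0, 0], [0, 0, 0.002, 0, 0, 0], [0, 0, 0.002, 0, 0, 0]]])

```text
clock: 12.37
position: [0.6174, -0.1137, 0.1528]
tcp_rot: [-2.09, -2.344, 0.009]
contact_force: [-5.4, 1.5, 15.7]
grip_width: -0.0005
```

jog_arm(targets=[[[0, 0, -0.015, 0, 0, 0], [0, 0, -0.025, 0, 0, 0], [0, 0, -0.025, 0, 0, 0], [0.015, 0, 0, 0, 0, 0], [0.025, -0.001, 0, 0, 0, 0], [0.03, -0.001, 0, 0, 0, 0], [0.03, -0.001, 0, 0, 0, 0], [0.03, -0.001, 0, 0, 0, 0], [0.025, -0.001, 0, 0, 0, 0], [0.01, 0, 0, 0, 0, 0]]])

```text
clock: 13.2
position: [0.5923, 0.0544, 0.2197]
tcp_rot: [2.098, 2.338, -0.007]
contact_force: [0.6, -0.3, -0.8]
grip_width: -0.0001
```

jog_arm(targets=[[[0, 0, 0, 0, 0, -5], [0, 0, 0, 0, 0, -7], [0, 0, 0, 0, 0, -7], [0, 0, 0, 0, 0, -7], [0, 0, 0, 0, 0, -7], [0, 0, 0, 0, 0, -7], [0, 0, 0, 0, 0, -7], [0, 0, 0, 0, 0, -7], [0, 0, 0, 0, 0, -7], [0, 0, 0, 0, 0, -7]]], jaw=0)

```text
clock: 14.03
position: [0.5897, 0.0573, 0.2154]
tcp_rot: [-0.383, -3.112, 0.01]
contact_force: [-1.0, -0.8, -0.7]
grip_width: 0.0428
```

```bash
python3 -c "
import bench
from m import *
print([k for k in dir(bench) if not k.startswith('_')])
try: print(bench.grip_depth)
except Exception as e: print(e)
go(wo([-.083,.117,.144]),98.3)
for n in('top','scene'):
    im=get_image(n);P,_=cloud(im)
    for o in wood(im,P,(.3,-.3),(.95,.35),.0,.2): print(n,o[0],(st(o[1])*1000).round(1),o[3])
im=get_image('scene');P,_=cloud(im);S=P[(P[...,2]>.135)&(P[...,2]<.185)&(abs(P[...,0]-.6)<.12)&(abs(P[...,1]+.14)<.09)];q=np.array([st(p) for p in S])
k=(q[:,0]<-.01)&(q[:,0]>-.14)
for a in np.arange(-.13,-.03,.01):
    w=k&(q[:,1]>a)&(q[:,1]<a+.01)
    print(round(a,3),w.sum(),np.percentile(q[w][:,2],[10,50,90,98]).round(4))
"
```

```text
['Unreachable', 'get_image', 'get_state', 'grip_depth', 'job_done']
0.0187
t 14.03 st [-83.6 101.9 215.4] jawyaw 76.0 tz -1.0 F [-1.  -0.8 -0.7] w 0.0428 shift mm cur tool [ 4.4 14.9 71.3] turn -22.3 q [ 0.08  0.4   1.71 -0.01  1.04 -1.24]
top 30 [-97.9 118.2 159.6] 49.30000000000001
scene 289 [-77.5 115.8 157.8] 8.7Traceback (most recent call last):
  File "<string>", line 15, in <module>
    print(round(a,3),w.sum(),np.percentile(q[w][:,2],[10,50,90,98]).round(4))
                             ~~~~~~~~~~~~~^^^^^^^^^^^^^^^^^^^^^^^^^
    return _quantile_unchecked(
        a, q, axis, out, overwrite_input, method, keepdims, weights)
    return _ureduce(a,
                    func=_quantile_ureduce_func,
    ...<5 lines>...
                    overwrite_input=overwrite_input,
                    method=method)
    r = func(a, **kwargs)
    result = _quantile(arr,
                       quantiles=q,
    ...<2 lines>...
                       out=out,
                       weights=wgt)
    slices_having_nans = np.isnan(arr[-1, ...])
                                  ~~~^^^^^^^^^
IndexError: index -1 is out of bounds for axis 0 with size 0
```

jog_arm(targets=[[[0, 0, 0, 0, 0, -6], [0, 0, 0, 0, 0, -6], [0, 0, 0, 0, 0, -5], [0, 0, 0, 0, 0, -3], [0, 0.005, 0, 0, 0, 0], [0, 0.005, 0.005, 0, 0, 0], [0, 0.002, 0.012, 0, 0, 0], [0, 0, 0.012, 0, 0, 0], [0, 0, 0.008, 0, 0, 0], [0, 0, 0.003, 0, 0, 0]]])

```text
clock: 15.02
position: [0.5881, 0.07, 0.1708]
tcp_rot: [0.117, -3.133, 0.008]
contact_force: [0.5, -0.5, -0.0]
grip_width: 0.0424
```

```bash
python3 -c "
from m import *
go(wo([-.083,.117,.144]),98.3)"
```

```text
t 15.02 st [-83.8 114.6 170.8] jawyaw 94.3 tz -1.0 F [ 0.5 -0.5 -0. ] w 0.0424 shift mm cur tool [-0.9  2.5 26.7] turn -4.0 q [ 0.1   0.45  1.74 -0.01  0.95 -1.54]
```

jog_arm(targets=[[[0, 0.001, 0, 0, 0, -3], [0, 0.001, 0.005, 0, 0, -1], [0, 0, 0.006, 0, 0, 0], [0, 0, 0.006, 0, 0, 0], [0, 0, 0.005, 0, 0, 0], [0, 0, 0.002, 0, 0, 0], [0, 0, 0.001, 0, 0, 0], [0, 0, 0.001, 0, 0, 0], [0, 0, 0, 0, 0, 0], [0, 0, 0, 0, 0, 0]]])

```text
clock: 15.85
position: [0.5863, 0.0715, 0.1411]
tcp_rot: [0.217, -3.122, 0.008]
contact_force: [-1.4, 0.9, -0.2]
grip_width: 0.0426
```

```bash
python3 -c "
from m import *
go(wo([-.083,.117,.144]),98.3)"
```

```text
t 15.85 st [-85.3 116.3 141.1] jawyaw 97.9 tz -0.9999 F [-1.4  0.9 -0.2] w 0.0426 shift mm cur tool [-2.3  0.6 -3. ] turn -0.4 q [ 0.1   0.49  1.76 -0.01  0.9  -1.6 ]
```

jog_arm(targets=[[[0, 0, -0.002, 0, 0, 0], [0, 0, -0.001, 0, 0, 0], [0, 0, 0, 0, 0, 0], [0, 0, 0, 0, 0, 0], [0, 0, 0, 0, 0, 0], [0, 0, 0, 0, 0, 0], [0, 0, 0, 0, 0, 0], [0, 0, 0, 0, 0, 0], [0, 0, 0, 0, 0, 0], [0, 0, 0, 0, 0, 0]]])

```text
clock: 16.68
position: [0.5864, 0.0714, 0.1437]
tcp_rot: [0.215, -3.122, 0.008]
contact_force: [0.2, 0.3, 0.5]
grip_width: 0.0424
```

jog_arm(targets=[[[0, 0, 0, 0, 0, 0], [0, 0, 0, 0, 0, 0], [0, 0, 0, 0, 0, 0], [0, 0, 0, 0, 0, 0], [0, 0, 0, 0, 0, 0], [0, 0, 0, 0, 0, 0], [0, 0, -0.01, 0, 0, 0], [0, 0, -0.02, 0, 0, 0], [0, 0, -0.025, 0, 0, 0], [0, 0, -0.025, 0, 0, 0]]], jaw=1, squeeze=30)

```text
clock: 17.52
position: [0.5833, 0.0714, 0.2217]
tcp_rot: [0.214, -3.11, 0.008]
contact_force: [1.0, -1.2, -0.7]
grip_width: 0.0166
```

Run:
```python
from m import *
s=get_state();w=np.array([.5175,-.3735,.24]);d=w-s["position"];print("world d",d,np.hypot(*d[:2]))
go(w,28.3)
n=16
yaw=97.9
for k in range(20):
    a=np.radians(yaw); y=np.array([np.cos(a),np.sin(a)]);x=np.array([-y[1],y[0]]);e=d[:2]/n
    if k<n: print(k,(e@x*1000).round(),(e@y*1000).round(),round(yaw,1))
    if k<10: yaw-=6.95
# bowl measurement for target: rim circle, floor dowels
for nm in("top","scene"):
    im=load(nm);P,_=cloud(im);k=(P[...,2]>.042)&(P[...,2]<.065)&(np.hypot(P[...,0]-.515,P[...,1]+.376)<.1);q=(P[k][:,:2]*1000).astype(np.float32);print(nm,cv2.minEnclosingCircle(q),k.sum())
    print((P[(P[...,2]>.045)&(P[...,2]<.15)&(abs(P[...,0]-.5)<.3)&(P[...,1]<-.2)&(P[...,1]>-.5)&(np.hypot(P[...,0]-.515,P[...,1]+.376)>.1)]).round(2)[::150].tolist())
```

```text
world d [-0.06581722 -0.44493891  0.01832947] 0.4497805473967508
t 17.52 st [-88.3 116.6 221.7] jawyaw 97.9 tz -0.9997 F [ 1.  -1.2 -0.7] w 0.0166 shift mm cur tool [ 126.6 -431.8  -13.6] turn 69.6 q [ 0.1   0.39  1.71 -0.01  1.07 -1.6 ]
0 8.0 -27.0 97.9
1 5.0 -28.0 91.0
2 1.0 -28.0 84.0
3 -2.0 -28.0 77.0
4 -6.0 -28.0 70.1
5 -9.0 -27.0 63.1
6 -12.0 -25.0 56.2
7 -15.0 -24.0 49.2
8 -18.0 -22.0 42.3
9 -20.0 -19.0 35.3
10 -23.0 -17.0 28.4
11 -23.0 -17.0 28.4
12 -23.0 -17.0 28.4
13 -23.0 -17.0 28.4
14 -23.0 -17.0 28.4
15 -23.0 -17.0 28.4
top ((515.9407958984375, -376.3840637207031), 80.23773193359375) 627
[[0.73, -0.35, 0.06], [0.7, -0.35, 0.06], [0.68, -0.33, 0.06], [0.31, -0.2, 0.05]]
scene ((520.6874389648438, -375.93023681640625), 81.99254608154297) 889
[[0.32, -0.2, 0.05], [0.7, -0.32, 0.06], [0.71, -0.33, 0.06], [0.71, -0.36, 0.06], [0.73, -0.35, 0.06]]
```

jog_arm(targets=[[[0.004, -0.014, -0.003, 0, 0, 5], [0.005, -0.025, -0.003, 0, 0, 7], [0.001, -0.028, 0, 0, 0, 7], [-0.002, -0.028, 0, 0, 0, 7], [-0.006, -0.028, 0, 0, 0, 7], [-0.009, -0.027, 0, 0, 0, 7], [-0.012, -0.025, 0, 0, 0, 7], [-0.015, -0.024, 0, 0, 0, 7], [-0.018, -0.022, 0, 0, 0, 7], [-0.02, -0.019, 0, 0, 0, 7]]])

```text
clock: 18.35
position: [0.5525, -0.1967, 0.2467]
tcp_rot: [1.608, 2.699, -0.011]
contact_force: [0.9, -0.8, -0.3]
grip_width: 0.0168
```

```bash
python3 -c "
from m import *
go([.5175,-.3735,.12],28.3)"
```

```text
t 18.35 st [-150.2 -146.1  246.7] jawyaw 28.4 tz -1.0 F [ 0.9 -0.8 -0.3] w 0.0168 shift mm cur tool [-138.3 -114.2  127.9] turn 0.1 q [-0.36  0.35  1.7  -0.01  1.09 -0.85]
```

jog_arm(targets=[[[-0.023, -0.019, 0, 0, 0, 0], [-0.023, -0.019, 0, 0, 0, 0], [-0.023, -0.019, 0, 0, 0, 0], [-0.023, -0.019, 0, 0, 0, 0], [-0.018, -0.016, 0.01, 0, 0, 0], [-0.009, -0.007, 0.02, 0, 0, 0], [-0.003, -0.002, 0.025, 0, 0, 0], [0, 0, 0.025, 0, 0, 0], [0, 0, 0.015, 0, 0, 0], [0, 0, 0.005, 0, 0, 0]]])

```text
clock: 19.18
position: [0.5194, -0.371, 0.1565]
tcp_rot: [1.621, 2.672, -0.015]
contact_force: [-0.0, -0.2, -0.6]
grip_width: 0.0165
```

```bash
python3 -c "
from m import *
go([.5175,-.3735,.03],28.3)"
```

```text
t 19.18 st [-203.5 -315.3  156.5] jawyaw 27.5 tz -0.9998 F [-0.  -0.2 -0.6] w 0.0165 shift mm cur tool [  1.   -2.9 126.5] turn -0.8 q [-0.64  0.52  1.66 -0.01  0.94 -1.11]
```

jog_arm(targets=[[[0, -0.002, 0.015, 0, 0, 0], [0, -0.001, 0.02, 0, 0, -0.8], [0, 0, 0.02, 0, 0, 0], [0, 0, 0.02, 0, 0, 0], [0, 0, 0.015, 0, 0, 0], [0, 0, 0.012, 0, 0, 0], [0, 0, 0.008, 0, 0, 0], [0, 0, 0.004, 0, 0, 0], [0, 0, 0, 0, 0, 0], [0, 0, 0, 0, 0, 0]]])

```text
clock: 20.02
position: [0.5224, -0.3768, 0.0457]
tcp_rot: [1.596, 2.677, -0.016]
contact_force: [-0.5, -0.7, 0.4]
grip_width: 0.0165
```

```bash
python3 -c "
from m import *
go([.5175,-.3735,.029],28.3)"
```

```text
t 20.02 st [-201.1 -321.4   45.7] jawyaw 28.4 tz -0.9996 F [-0.5 -0.7  0.4] w 0.0165 shift mm cur tool [ 5.6 -2.8 16.5] turn 0.1 q [-0.64  0.68  1.69 -0.01  0.74 -1.13]
```

jog_arm(targets=[[[0.002, -0.001, 0.004, 0, 0, 0], [0.002, -0.001, 0.005, 0, 0, 0], [0.001, 0, 0.003, 0, 0, 0], [0, 0, 0.002, 0, 0, 0], [0, 0, 0.001, 0, 0, 0], [0, 0, 0, 0, 0, 0], [0, 0, 0, 0, 0, 0], [0, 0, 0, 0, 0, 0], [0, 0, 0, 0, 0, 0], [0, 0, 0, 0, 0, 0]]])

```text
clock: 20.85
position: [0.5198, -0.3745, 0.0324]
tcp_rot: [1.593, 2.673, -0.017]
contact_force: [0.5, 0.3, 1.2]
grip_width: 0.0166
```

jog_arm(targets=[[[0, 0, 0.002, 0, 0, 0], [0, 0, 0.001, 0, 0, 0], [0, 0, 0, 0, 0, 0], [0, 0, 0, 0, 0, 0], [0, 0, 0, 0, 0, 0], [0, 0, 0, 0, 0, 0], [0, 0, 0, 0, 0, 0], [0, 0, 0, 0, 0, 0], [0, 0, 0, 0, 0, 0], [0, 0, 0, 0, 0, 0]]])

```text
clock: 21.68
position: [0.5201, -0.3748, 0.0293]
tcp_rot: [1.593, 2.672, -0.017]
contact_force: [-0.0, -0.2, -1.3]
grip_width: 0.0167
```

jog_arm(targets=[[[0, 0, 0, 0, 0, 0], [0, 0, 0, 0, 0, 0], [0, 0, 0, 0, 0, 0], [0, 0, 0, 0, 0, 0], [0, 0, 0, 0, 0, 0], [0, 0, -0.01, 0, 0, 0], [0, 0, -0.025, 0, 0, 0], [0, 0, -0.035, 0, 0, 0], [0, 0, -0.035, 0, 0, 0], [0, 0, -0.035, 0, 0, 0]]], jaw=0.3)

```text
clock: 22.52
position: [0.5125, -0.3678, 0.1671]
tcp_rot: [1.602, 2.687, -0.014]
contact_force: [0.6, -0.6, -0.1]
grip_width: 0.0296
```

Run:
```python
from m import *
go(wo([-.2,.02,.22]),6.7)
for n in('top','scene'):
    im=get_image(n);P,_=cloud(im)
    for o in wood(im,P,(.3,-.6),(.95,.35),.0,.2): print(n,o[0],o[1],o[2],o[3])
    S=P[(P[...,2]>.135)&(P[...,2]<.185)&(abs(P[...,0]-.6)<.14)&(abs(P[...,1]+.07)<.13)];q=np.array([st(p) for p in S])
    for a in np.arange(-.12,-.03,.01):
        w=(q[:,0]<-.02)&(q[:,0]>-.14)&(q[:,1]>a)&(q[:,1]<a+.01)
        if w.sum()>5: print(round(a,3),w.sum(),np.percentile(q[w][:,2],[10,50,90,98]).round(4))
    P2=P[(P[...,2]>.125)&(P[...,2]<.16)&(abs(P[...,0]-.48)<.06)&(abs(P[...,1]+.03)<.06)];q=np.array([st(p) for p in P2]);
    h=q[(q[:,0]<-.17)];print("handle U",np.percentile(h[:,0],[3,50,90]),'V',np.percentile(h[:,1],[2,98]),len(h))
    cv2.imwrite(f'pics/{n}5.png',im['pixels'])
a=cv2.imread('pics/scene5.png')[170:410,80:420];cv2.imwrite('pics/s5c.png',cv2.resize(a,None,fx=2.2,fy=2.2))
```

```text
t 22.52 st [-209.9 -311.4  167.1] jawyaw 28.4 tz -0.9999 F [ 0.6 -0.6 -0.1] w 0.0296 shift mm cur tool [303.3 131.7 -57.9] turn 21.7 q [-0.64  0.5   1.67 -0.01  0.96 -1.13]
top 368 [ 0.5107 -0.3678  0.0298] 0.0403 123.0
-0.12 90 [0.1456 0.1487 0.1513 0.1522]
-0.11 209 [0.1452 0.1487 0.1515 0.1535]
-0.1 208 [0.1444 0.1482 0.1511 0.1528]
-0.09 211 [0.1447 0.1479 0.1508 0.1531]
-0.08 204 [0.1459 0.1492 0.1531 0.1556]
-0.07 213 [0.1451 0.1487 0.1539 0.1564]
-0.06 216 [0.1457 0.1487 0.1521 0.1552]
-0.05 212 [0.1426 0.1473 0.1507 0.1526]
-0.04 209 [0.1402 0.1433 0.147  0.1484]
handle U [-0.20697586 -0.19935848 -0.17870258] V [-0.03295424  0.08394926] 355
scene 672 [ 0.5267 -0.3729  0.0294] 0.0402 118.3
-0.12 151 [0.137  0.1471 0.1497 0.1513]
-0.11 298 [0.1447 0.1472 0.1494 0.1509]
-0.1 300 [0.145  0.1473 0.1496 0.1513]
-0.09 297 [0.1448 0.1473 0.1496 0.1508]
-0.08 297 [0.1451 0.1478 0.1516 0.155 ]
-0.07 293 [0.1447 0.1478 0.1529 0.1544]
-0.06 290 [0.1451 0.1474 0.1509 0.1537]
-0.05 262 [0.1446 0.147  0.1495 0.1506]
-0.04 273 [0.1401 0.1424 0.1445 0.146 ]
handle U [-0.20060347 -0.19216032 -0.17885261] V [-0.03342849  0.08282733] 397
```

View pics/s5c.png

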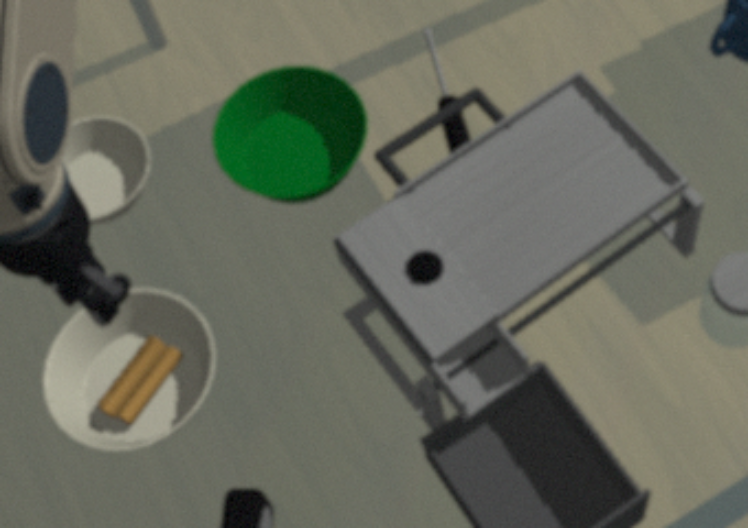

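The fourth dowel rests on top of the two others in the white bowl (crop (140,380)). The lid is flat with the button sunk (crop (425,267)) and the handle is at (430,125). Next is the handle.

jog_arm(targets=[[[0, 0, -0.02, 0, 0, 7], [0, 0, -0.02, 0, 0, 7], [0.01, 0, -0.02, 0, 0, 6], [0.02, 0, 0, 0, 0, 1], [0.03, 0.001, 0, 0, 0, 0], [0.033, 0.002, 0, 0, 0, 0], [0.033, 0.002, 0, 0, 0, 0], [0.033, 0.002, 0, 0, 0, 0], [0.033, 0.001, 0, 0, 0, 0], [0.033, 0, 0, 0, 0, 0]]])

```text
clock: 23.45
position: [0.4965, -0.1432, 0.2357]
tcp_rot: [2.08, 2.301, -0.006]
contact_force: [0.5, -0.3, 0.2]
grip_width: 0.0298
```

```bash
python3 -c "
from m import *
go(wo([-.2,.022,.14]),6.7)"
```

```text
t 23.45 st [-199.6  -86.5  235.7] jawyaw 5.8 tz -0.9992 F [ 0.5 -0.3  0.2] w 0.0298 shift mm cur tool [111.5  -4.4  92.1] turn -0.9 q [-0.29  0.24  1.88 -0.02  0.98 -0.38]
```

jog_arm(targets=[[[0.02, 0, 0, 0, 0, -0.9], [0.03, 0, 0, 0, 0, 0], [0.03, 0, 0, 0, 0, 0], [0.02, 0, 0, 0, 0, 0], [0.005, 0, 0.01, 0, 0, 0], [0, 0, 0.015, 0, 0, 0], [0, 0, 0.015, 0, 0, 0], [0, 0, 0.01, 0, 0, 0], [0, 0, 0, 0, 0, 0], [0, 0, 0, 0, 0, 0]]])

```text
clock: 24.28
position: [0.482, -0.0301, 0.1807]
tcp_rot: [2.05, 2.326, -0.003]
contact_force: [-0.9, -0.1, -0.1]
grip_width: 0.0298
```

```bash
python3 -c "
from m import *
go(wo([-.2,.022,.125]),6.7)
s=get_state();print(Ro.from_rotvec(s['tcp_rot']).as_matrix().round(3))"
```

```text
t 24.28 st [-200.8   27.6  180.7] jawyaw 7.2 tz -0.9991 F [-0.9 -0.1 -0.1] w 0.0298 shift mm cur tool [-3.8 -0.7 55.9] turn 0.5 q [-0.07  0.28  2.   -0.04  0.84 -0.17]
[[-0.125  0.992  0.03 ]
 [ 0.992  0.126 -0.029]
 [-0.033  0.026 -0.999]]
```

jog_arm(targets=[[[-0.003, 0, 0, 0.8, 1, 0.4], [-0.001, 0, 0.005, 0.7, 0.9, 0], [0, 0, 0.01, 0, 0, 0], [0, 0, 0.012, 0, 0, 0], [0, 0, 0.01, 0, 0, 0], [0, 0, 0.008, 0, 0, 0], [0, 0, 0.005, 0, 0, 0], [0, 0, 0, 0, 0, 0], [0, 0, 0, 0, 0, 0], [0, 0, 0, 0, 0, 0]]])

```text
clock: 25.12
position: [0.4845, -0.0368, 0.1278]
tcp_rot: [-2.088, -2.343, -0.004]
contact_force: [-1.3, -0.3, 0.0]
grip_width: 0.0297
```

```bash
python3 -c "
from m import *
go(wo([-.2,.022,.125]),6.7)"
```

```text
t 25.12 st [-199.1   20.6  127.8] jawyaw 6.6 tz -1.0 F [-1.3 -0.3  0. ] w 0.0297 shift mm cur tool [ 1.4 -0.9  2.8] turn -0.1 q [-0.1   0.38  2.    0.01  0.76 -0.22]
```

jog_arm(targets=[[[0, 0, 0.002, 0, 0, 0], [0, 0, 0.001, 0, 0, 0], [0, 0, 0, 0, 0, 0], [0, 0, 0, 0, 0, 0], [0, 0, 0, 0, 0, 0], [0, 0, 0, 0, 0, 0], [0, 0, 0, 0, 0, 0], [0, 0, 0, 0, 0, 0], [0, 0, 0, 0, 0, 0], [0, 0, 0, 0, 0, 0]]], jaw=1, squeeze=25)

```text
clock: 25.95
position: [0.4845, -0.0368, 0.1257]
tcp_rot: [-2.088, -2.345, -0.005]
contact_force: [0.1, -0.5, -2.3]
grip_width: 0.0106
```

Run:
```python
from m import *
go(wo([-.2,.022,.125]),6.7)
r,a0=np.hypot(.2,.04),np.arctan2(.04,.2)
for a in np.arange(0,.86,.1): print(round(a,2),(-r*np.cos(a0+a)*1000+200).round(1),(r*np.sin(a0+a)*1000-40).round(1))
```

```text
t 25.95 st [-199.1   20.6  125.7] jawyaw 6.6 tz -1.0 F [ 0.1 -0.5 -2.3] w 0.0106 shift mm cur tool [ 1.4 -0.9  0.7] turn -0.1 q [-0.1   0.39  2.01  0.01  0.75 -0.22]
0.0 0.0 0.0
0.1 5.0 19.8
0.2 11.9 38.9
0.3 20.8 57.3
0.4 31.4 74.7
0.5 43.7 91.0
0.6 57.5 105.9
0.7 72.8 119.4
0.8 89.4 131.3
```

jog_arm(targets=[[[0, 0.001, -0.004, 0, 0, 0], [0, 0.001, -0.006, 0, 0, 0], [0, 0.0015, -0.006, 0, 0, 0], [0, 0.002, -0.006, 0, 0, 0], [0, 0.002, -0.006, 0, 0, 0], [0, 0.002, -0.006, 0, 0, 0], [0, 0.0025, -0.006, 0, 0, 0], [0, 0.0025, -0.006, 0, 0, 0], [0, 0.003, -0.006, 0, 0, 0], [0, 0.003, -0.006, 0, 0, 0]]])

```text
clock: 26.78
position: [0.5076, -0.034, 0.1895]
tcp_rot: [-2.089, -2.346, -0.008]
contact_force: [4.1, 1.6, -7.1]
grip_width: 0.0108
```

```bash
cat > tilt.py <<'E'
from m import *
go(wo([-.2,.02,.125]),6.7)
s=get_state();p=st(s["position"])-np.array([-.1991,.0206,.1257]);u,z=-.2+p[0],.04+p[2]
print("tilt",np.arctan2(z,-u)-np.arctan2(.04,.2),"r err mm",(np.hypot(u,z)-np.hypot(.2,.04))*1000)
E
python3 tilt.py
```

```text
t 26.78 st [-175.8   20.7  189.5] jawyaw 6.6 tz -1.0 F [ 4.1  1.6 -7.1] w 0.0108 shift mm cur tool [ -0.9 -24.4  64.4] turn -0.1 q [-0.09  0.31  1.92  0.01  0.91 -0.21]
tilt 0.3336162482662738 r err mm 0.9883107896101473
```

jog_arm(targets=[[[0, 0.003, -0.005, 0, 0, 0], [0, 0.0035, -0.006, 0, 0, 0], [0, 0.004, -0.006, 0, 0, 0], [0, 0.004, -0.0055, 0, 0, 0], [0, 0.0045, -0.0055, 0, 0, 0], [0, 0.005, -0.0055, 0, 0, 0], [0, 0.005, -0.005, 0, 0, 0], [0, 0.005, -0.005, 0, 0, 0], [0, 0.005, -0.005, 0, 0, 0], [0, 0.005, -0.005, 0, 0, 0]]])

```text
clock: 27.62
position: [0.555, -0.0284, 0.2478]
tcp_rot: [-2.088, -2.345, -0.007]
contact_force: [7.5, 0.3, -13.8]
grip_width: 0.011
```

```bash
python3 tilt.py
```

```text
t 27.62 st [-128.1   20.8  247.8] jawyaw 6.6 tz -1.0 F [  7.5   0.3 -13.8] w 0.011 shift mm cur tool [ -1.4 -72.1 122.7] turn -0.1 q [-0.07  0.3   1.77  0.01  1.07 -0.19]
tilt 0.7011781163682324 r err mm 3.200374714415699
```

jog_arm(targets=[[[0, 0.004, -0.002, 0, 0, 0], [0, 0.004, -0.002, 0, 0, 0], [0, 0.003, -0.001, 0, 0, 0], [0, 0, 0, 0, 0, 0], [0, 0, 0, 0, 0, 0], [0, 0, 0, 0, 0, 0], [0, 0, 0, 0, 0, 0], [0, 0, 0, 0, 0, 0], [0, 0, 0, 0, 0, 0], [0, 0, 0, 0, 0, 0]]])

```text
clock: 28.45
position: [0.5643, -0.0272, 0.2552]
tcp_rot: [-2.084, -2.341, 0.003]
contact_force: [-0.7, -0.3, -2.3]
grip_width: 0.0109
```

```bash
python3 tilt.py
python3 - <<'E'
from m import *
for n in('top','scene'):
    im=get_image(n);P,_=cloud(im);cv2.imwrite(f'pics/{n}6.png',im['pixels'])
    for o in wood(im,P,(.3,-.6),(.98,.35),.0,.3): print(n,o[0],o[1],o[2],o[3])
a=cv2.imread('pics/scene6.png')[170:450,80:440];cv2.imwrite('pics/s6c.png',cv2.resize(a,None,fx=2.1,fy=2.1))
E
```

```text
t 28.45 st [-118.7   20.8  255.2] jawyaw 6.7 tz -1.0 F [-0.7 -0.3 -2.3] w 0.0109 shift mm cur tool [ -1.5 -80.4 130.7] turn -0.0 q [-0.07  0.31  1.74  0.    1.1  -0.19]
tilt 0.7588543853066115 r err mm 3.5078239321386926
top 355 [ 0.7938 -0.1094  0.0192] 0.0253 8.199999999999989
scene 616 [ 0.5269 -0.3734  0.0294] 0.0399 119.0
scene 243 [ 0.7943 -0.0788  0.0214] 0.0253 6.7
scene 760 [ 0.8    -0.1103  0.0199] 0.0249 8.2
```

View pics/s6c.png

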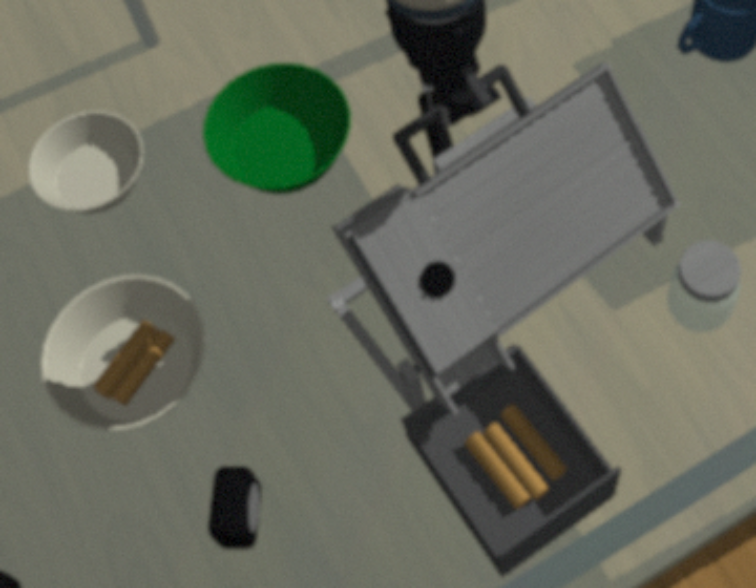

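All three dowels lie in the bin (crop (470–560, 405–500)), the fourth is in the bowl (135,362), and the lid is shut on the tipped tray. I'm lowering it along the same arc.

jog_arm(targets=[[[0, -0.004, 0.002, 0, 0, 0], [0, -0.0055, 0.004, 0, 0, 0], [0, -0.0055, 0.005, 0, 0, 0], [0, -0.005, 0.005, 0, 0, 0], [0, -0.005, 0.005, 0, 0, 0], [0, -0.005, 0.0055, 0, 0, 0], [0, -0.0045, 0.0055, 0, 0, 0], [0, -0.004, 0.0055, 0, 0, 0], [0, -0.004, 0.006, 0, 0, 0], [0, -0.0035, 0.006, 0, 0, 0]]])

```text
clock: 29.38
position: [0.5153, -0.0331, 0.203]
tcp_rot: [-2.086, -2.344, -0.002]
contact_force: [-2.6, -1.2, 1.4]
grip_width: 0.0105
```

```bash
python3 tilt.py
```

```text
t 29.38 st [-168.1   20.7  203. ] jawyaw 6.7 tz -1.0 F [-2.6 -1.2  1.4] w 0.0105 shift mm cur tool [ -1.  -31.8  78.1] turn -0.0 q [-0.09  0.3   1.89  0.    0.95 -0.21]
tilt 0.40952602648738745 r err mm 1.744446010393197
```

jog_arm(targets=[[[0, -0.003, 0.0055, 0, 0, 0], [0, -0.003, 0.006, 0, 0, 0], [0, -0.003, 0.006, 0, 0, 0], [0, -0.003, 0.006, 0, 0, 0], [0, -0.0025, 0.006, 0, 0, 0], [0, -0.0025, 0.006, 0, 0, 0], [0, -0.002, 0.006, 0, 0, 0], [0, -0.002, 0.006, 0, 0, 0], [0, -0.002, 0.005, 0, 0, 0], [0, -0.0015, 0.004, 0, 0, 0]]])

```text
clock: 30.22
position: [0.4871, -0.0365, 0.1391]
tcp_rot: [-2.086, -2.343, 0.001]
contact_force: [0.8, -0.7, -1.0]
grip_width: 0.0108
```

```bash
python3 tilt.py
```

```text
t 30.22 st [-196.5   20.6  139.1] jawyaw 6.7 tz -1.0 F [ 0.8 -0.7 -1. ] w 0.0108 shift mm cur tool [-0.7 -3.4 14.1] turn -0.0 q [-0.1   0.37  1.99  0.    0.79 -0.22]
tilt 0.06655533526571458 r err mm 0.5270269611377942
```

jog_arm(targets=[[[0, -0.001, 0.003, 0, 0, 0], [0, -0.0005, 0.003, 0, 0, 0], [0, -0.0005, 0.002, 0, 0, 0], [0, -0.0005, 0.002, 0, 0, 0], [0, 0, 0.002, 0, 0, 0], [0, 0, 0.001, 0, 0, 0], [0, 0, 0.001, 0, 0, 0], [0, 0, 0.001, 0, 0, 0], [0, 0, 0.001, 0, 0, 0], [0, 0, 0, 0, 0, 0]]])

```text
clock: 31.05
position: [0.4845, -0.0368, 0.1271]
tcp_rot: [-2.085, -2.344, 0.001]
contact_force: [-1.4, -0.8, -2.6]
grip_width: 0.0109
```

```bash
python3 tilt.py
```

```text
t 31.05 st [-199.1   20.6  127.1] jawyaw 6.7 tz -1.0 F [-1.4 -0.8 -2.6] w 0.0109 shift mm cur tool [-0.6 -0.9  2.1] turn -0.0 q [-0.1   0.38  2.    0.    0.76 -0.22]
tilt 0.006494602574981134 r err mm 0.27503284063326583
```

jog_arm(targets=[[[0, 0, 0.0015, 0, 0, 0], [0, 0, 0.0015, 0, 0, 0], [0, 0, 0.0015, 0, 0, 0], [0, 0, 0.0015, 0, 0, 0], [0, 0, 0.0015, 0, 0, 0], [0, 0, 0, 0, 0, 0], [0, 0, 0, 0, 0, 0], [0, 0, 0, 0, 0, 0], [0, 0, 0, 0, 0, 0], [0, 0, 0, 0, 0, 0]]])

```text
clock: 31.88
position: [0.4844, -0.0368, 0.1267]
tcp_rot: [-2.085, -2.344, 0.001]
contact_force: [-3.2, -1.2, 4.1]
grip_width: 0.0106
```

jog_arm(targets=[[[0, 0, 0, 0, 0, 0], [0, 0, 0, 0, 0, 0], [0, 0, 0, 0, 0, 0], [0, 0, 0, 0, 0, 0], [0, 0, 0, 0, 0, 0], [0, 0, 0, 0, 0, 0], [0, 0, 0, 0, 0, 0], [0, 0, 0, 0, 0, 0], [0, 0, 0, 0, 0, 0], [0, 0, 0, 0, 0, 0]]], jaw=0.3)

```text
clock: 32.72
position: [0.4867, -0.0366, 0.127]
tcp_rot: [-2.088, -2.346, -0.004]
contact_force: [0.3, 0.1, -0.3]
grip_width: 0.0297
```

jog_arm(targets=[[[0, 0, -0.005, 0, 0, 0], [0, 0, -0.01, 0, 0, 0], [0, 0, -0.015, 0, 0, 0], [0, 0, -0.02, 0, 0, 0], [0, 0, -0.02, 0, 0, 0], [0, 0, -0.02, 0, 0, 0], [0, 0, -0.015, 0, 0, 0], [0, 0, -0.01, 0, 0, 0], [0, 0, 0, 0, 0, 0], [0, 0, 0, 0, 0, 0]]])

```text
clock: 33.55
position: [0.4863, -0.0369, 0.2538]
tcp_rot: [2.088, 2.346, 0.006]
contact_force: [-0.0, -0.4, 0.1]
grip_width: 0.0299
```

Run:
```python
from m import *
go(wo([-.2,.02,.25]),6.7)
for n in('top','scene'):
    im=get_image(n);P,_=cloud(im);cv2.imwrite(f'pics/{n}7.png',im['pixels'])
    for o in wood(im,P,(.3,-.6),(.98,.35),.0,.3): print(n,o[0],o[1],o[2],o[3])
    S=P[(P[...,2]>.135)&(P[...,2]<.185)&(abs(P[...,0]-.6)<.14)&(abs(P[...,1]+.03)<.2)];q=np.array([st(p) for p in S])
    k=(q[:,0]<-.01)&(q[:,0]>-.14)&(q[:,2]<.15)
    for t,lo,hi in(("lid",-.11,-.06),("deck",-.03,.15)):
        w=q[k&(q[:,1]>lo)&(q[:,1]<hi)];print(t,len(w),np.linalg.lstsq(np.c_[w[:,:2],np.ones(len(w))],w[:,2],rcond=None)[0].round(4))
    b=load(n);
    for nm,(x,y) in dict(mug=(.49,.35)).items(): pass
    d=cv2.absdiff(cv2.GaussianBlur(b["pixels"],(5,5),0),cv2.GaussianBlur(im["pixels"],(5,5),0)).max(2)>35
    c,l,stt,ce=cv2.connectedComponentsWithStats(d.astype(np.uint8));print([(s[:5].tolist()) for s in stt[1:] if s[4]>25])
```

```text
t 33.55 st [-197.3   20.4  253.8] jawyaw 6.7 tz -1.0 F [-0.  -0.4  0.1] w 0.0299 shift mm cur tool [-0.4 -2.7  3.8] turn -0.0 q [-0.1   0.19  1.91  0.    1.04 -0.22]
top 350 [ 0.7944 -0.1094  0.0195] 0.0257 7.900000000000006
top 196 [ 0.5243 -0.3928  0.0323] 0.0419 110.1
top 36 [ 0.5045 -0.3435  0.0288] 0.0402 122.6
lid 623 [-0.0052  0.0062  0.1474]
deck 3018 [-0.0015  0.0002  0.1429]
[[360, 133, 14, 30, 335], [388, 170, 8, 15, 75], [359, 176, 25, 29, 358], [347, 190, 12, 30, 267], [318, 193, 12, 33, 255], [332, 196, 12, 24, 203], [291, 200, 13, 34, 328], [367, 203, 11, 8, 64], [364, 210, 14, 9, 72], [336, 217, 10, 13, 102], [333, 221, 46, 42, 760], [323, 232, 7, 11, 51], [459, 233, 13, 13, 114], [310, 244, 26, 72, 484], [484, 246, 7, 6, 35], [454, 248, 17, 9, 75], [457, 251, 26, 15, 102], [461, 259, 43, 26, 736], [335, 265, 22, 22, 282], [557, 273, 6, 93, 307], [346, 280, 45, 63, 1747], [312, 307, 5, 16, 40], [332, 317, 15, 4, 41], [375, 345, 14, 107, 409], [0, 403, 60, 35, 1277], [279, 406, 89, 74, 3832], [325, 407, 14, 4, 35], [357, 415, 5, 7, 31], [20, 442, 31, 38, 444], [223, 455, 52, 25, 968], [380, 469, 9, 11, 63]]
scene 654 [ 0.527  -0.3743  0.0297] 0.04 118.4
scene 232 [ 0.7944 -0.0786  0.0216] 0.0253 6.8
scene 757 [ 0.7998 -0.1103  0.0201] 0.025 8.5
lid 1427 [ 0.0022 -0.0089  0.1462]
deck 5158 [ 0.0014 -0.0002  0.1422]
[[158, 0, 119, 102, 3814], [224, 0, 52, 25, 890], [126, 2, 22, 39, 311], [253, 25, 19, 19, 197], [281, 37, 10, 21, 86], [275, 40, 10, 20, 64], [226, 63, 71, 142, 4329], [219, 120, 14, 19, 164], [176, 144, 13, 14, 135], [326, 223, 36, 34, 547], [276, 243, 63, 57, 1770], [0, 256, 30, 81, 391], [236, 262, 67, 65, 1437], [232, 279, 42, 53, 253], [266, 286, 13, 11, 112], [236, 297, 11, 12, 78], [99, 304, 62, 49, 1556], [170, 333, 7, 21, 28], [144, 350, 17, 18, 197], [121, 361, 8, 5, 32], [321, 365, 26, 31, 144], [305, 371, 36, 38, 640]]
```

View pics/scene7.png

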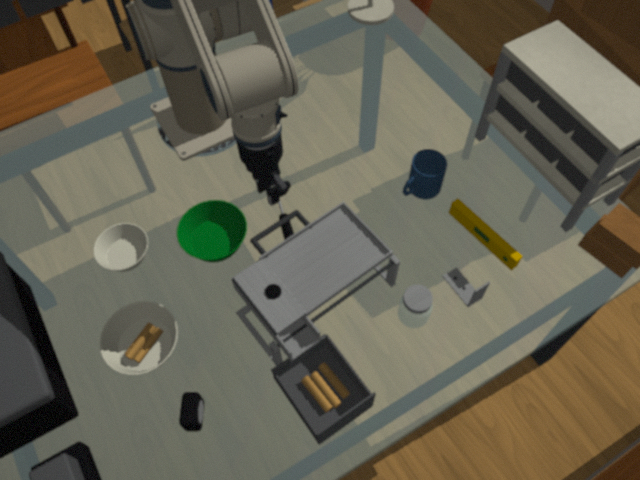

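The final view shows three dowels in the bin (322,388), the fourth in the white bowl (143,343), the tray level with the lid shut and button in (272,291), and the bystanders where they started.

```bash
python3 -c "
from bench import *
print(job_done())"
```

```text
the job is handed in; nothing more can be done
None
```

All steps of the job are done and handed in at about 34 s of the 72 s allowed; the hand-in reports no verdict.

- **Counting:** I swept three dowels into the trough and left the fourth on the deck.
- **Lid and catch:** I swung the lid shut and pressed the catch to its hard stop. It was pushed in about 8 mm, and the press ended at 15.7 N.
- **Fourth dowel:** I laid it in the larger white bowl, on top of the two dowels already there.
- **Emptying:** I tipped the tray to about 0.76 rad until all three dowels had left the spout, then let it down slowly.

**Last checks:**
- Three dowels are in the bin and the fourth is in the bowl.
- The deck is level to within about 0.002 rad.
- The lid is flat: the fitted slope across it is under 0.01 rad.
- The button was still in.
- No bystander showed a visible shift, though I judged this by eye and by image difference rather than measuring each one.
- The gripper is open and clear of everything.

**Disagreements:** The two cameras differed by about 7 mm along the tray. I settled on a value between them, using the gripper's known position, and every later contact fitted it.

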